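# Change the filters of the garage dust extractor

### The arm

A 6-joint arm with a two-finger parallel gripper is mounted at the origin on the work surface. World frame = base frame: x ahead of the robot, y to its left, z up, the work surface at z = 0. Lengths are in mm, angles in rad, forces in N, time in s.
With the tool pointing down it reaches from about 350 to 875 mm from the base axis. Payload 4.2 kg.
Tool frame: the origin (TCP) lies at the very end of the fingers, on their centre line; the grasp point (between the pads) lies arm.grip_point_offset behind it (arm.grip_point_offset is the distance from the TCP to the grasp point, in mm); z points along the fingers, y is the line along which they close (so a half turn about z gives the same grasp; the last joint's range is limited). The gripper opens to 85 mm and grips with 20 to 120 N. Pads are 22 mm wide; open, the fingers measure 114 mm over their backs; the gripper's body (76 mm by 85 mm) begins 54 mm behind the grasp point. The pads swing forward as they close: fully open they stand 13 mm farther back than shut.
Start: joints at [-0.847, 0.385, 0.008, 0, -1.194, -0.259], TCP at [280.164, -558.666, 231.312] pointing down, gripper open.
Joint ranges: [-3.14, 3.14], [-1.21, 2.06], [-1.07, 1.41], [-3.16, 2.05], [-2.99, -0.16], [-3.1, 3.1]. Speed limits (rad/s): [2.79, 2.79, 3.14, 3.14, 3.14, 3.14].

### API

Orientations are given as a unit quaternion [x, y, z, w].
In Python, from bench import arm, cams, ticket gives the robot as it stands.
- The arm moves only by the tool servo_tool, never from a script. Its argument "commands" is a list that holds one entry, the list of rows, each a list of 7 numbers: the closure in counts, from 0 (fully open) to 255 (shut), then the shift along the tool's x, y, z in m, then the turn, a rotation vector about the tool's x, y, z in degrees. In form: [[[grip, x, y, z, ax, ay, az], ...]]. A call has 1 to 10 rows; each row shifts and turns the commanded pose from where the row before left it, along the tool's axes as they then stand; what a row does not reach is not made up. A row lasts 1/12 s, in which the tool goes at most 41.7 mm and 7.16 degrees, less where a joint would pass 70% of its speed; a pose out of reach is approached as far as the arm can. A call with a gripper value outside its range is refused whole. The fingers move at their own pace and stop on an object; the grip force is fixed at half the most. Time passes only in rows, so rows that do not move let the fingers close. It gives the time, the measured TCP pose, the force, the opening and the grip force at its end, in the units of the state.
- arm.read_state(): the state, without advancing time (a new reading comes with each control period).
- cams.get_image(name): name is "side" or "top" or "wrist"; returns a dict with "frame" (400x640x3 uint8, blue, green, red), "K" (3x3 intrinsics, pixels), "T" (4x4, takes a point from camera to world coordinates). Camera axes: x right, y up, looking along -z (the intrinsics and any distortion apply to the point x, -y, -z); pixel columns grow to the right and rows downward; lengths in mm; the calibration is good to about 2 mm. A picture is of the moment at which its call begins. There is no depth.
- ticket.job_done(): hands the job in; it is judged then, once.
The state is a dict: "clock": time; "joints": joint angles; "joint_vel": joint speeds; "joint_efforts": joint torques, N m; "position": TCP position; "ee_rot": TCP orientation; "contact_force": force on the tool from outside, world axes, zero at the start; "wrist_torque": the same for the moment, N m; "gripper_width": finger opening in mm; "grasp_force": force on a finger pad.
Only numpy, scipy, OpenCV 4.12 (cv2) and the standard library are available. Lean on these libraries where they do the work, as an engineer would, in place of code of your own. Each camera call takes 0.05 s, during which the arm holds its last target. There are 200 camera calls.

### The job

First guide the black lever of the dust extractor through its zigzag gate to the off end (red dot). Leaving it there, unhook the old grey cassette with the black handle and lay it flat, handle up, in the shallow green tray, and fit every new white cassette that lies on the bench into the bay marked with its colour: hook its tongue under the steel lip, swing the other end down until it lies flat on the bay floor, and let go. When all that is done, guide the lever through the gate to the full-speed end (green dot).

Things in the scene. Friction and masses are not known exactly. Their poses are not given: they have to be found in the camera images.
- extractor: low grey dust extractor, fixed, 186 (x) x 327 (y) mm, bays 71, gate plate top 82 mm high. Origin on the bench below the middle bay; x away from the robot (within 0.2 rad), y left. Three open bays side by side, gate with lever on the +y side. Between lip and far wall a cassette with tongue is too long to drop in: tongue first under the lip, far end raised about 15 degrees, then swing down
- bay_blue (a point): blue-marked bay (the +y one, next to the gate): where the blue cassette's origin lies when fitted, on the bay floor 50 mm above the bench; axes as the extractor's and the fitted cassette's. In mm: end wall x = -89, lip from there to x = -72 (underside 16, top 21 above floor), far wall x = 65, 14 high; side ribs 20 high, 62 apart. 8 play along x
- bay_yellow (a point): yellow-marked bay (the middle one): where the yellow cassette's origin lies when fitted, on the bay floor 50 mm above the bench; axes as the extractor's and the fitted cassette's. In mm: end wall x = -89, lip from there to x = -72 (underside 16, top 21 above floor), far wall x = 65, 14 high; side ribs 20 high, 62 apart. 8 play along x
- bay_red (a point): red-marked bay (the -y one): where the red cassette's origin lies when fitted, on the bay floor 50 mm above the bench; axes as the extractor's and the fitted cassette's. In mm: end wall x = -89, lip from there to x = -72 (underside 16, top 21 above floor), far wall x = 65, 14 high; side ribs 20 high, 62 apart. 8 play along x
- filter_blue: filter cassette, 180 g, loose, flat on the bench (may be absent). White frame 120 (x) x 56 (y) x 20 mm, origin at centre of its underside, z up. blue tongue 44 wide, 6 thick, level with the underside, sticks out 26 mm at the -x end (tip at x = -86 mm). blue grip rib on top, to hold it by: 50 long (x), 14 thick (y), z = 20 to 55 mm, centred
- filter_yellow: filter cassette, 180 g, loose, flat on the bench (may be absent). White frame 120 (x) x 56 (y) x 20 mm, origin at centre of its underside, z up. yellow tongue 44 wide, 6 thick, level with the underside, sticks out 26 mm at the -x end (tip at x = -86 mm). yellow grip rib on top, to hold it by: 50 long (x), 14 thick (y), z = 20 to 55 mm, centred
- filter_red: filter cassette, 180 g, loose, flat on the bench (may be absent). White frame 120 (x) x 56 (y) x 20 mm, origin at centre of its underside, z up. red tongue 44 wide, 6 thick, level with the underside, sticks out 26 mm at the -x end (tip at x = -86 mm). red grip rib on top, to hold it by: 50 long (x), 14 thick (y), z = 20 to 55 mm, centred
- lever_knob (a point): centre of the lever's black upright knob, 28 mm across and 40 mm tall, 125 mm above the bench (43 mm above the gate plate, knob underside 23 mm above it). The lever slides upright in the gate, needs about 2 N and stays where left
- gate_off (a point): the off end of the gate, marked by a red dot beside it, at the height of the gate plate's top; axes as the extractor's. The green dot marks the full-speed end, 100 mm farther along x
- lever_along (a joint): lever travel along the extractor's x in m: 0 at the off end, 0.100 at the full-speed end. Gate path, as (along, across): (0, 0) - (0.030, 0) - (0.030, 0.035) - (0.065, 0.035) - (0.065, 0) - (0.100, 0), 3 mm play each side. Starts in the middle leg (across = 0.035)
- lever_across (a joint): lever travel along the extractor's y in m, 0 to 0.035; see lever_along
- old_blue: old used cassette in the blue bay at the start, hooked under the lip, flat on the floor (only one of the three old ones is there). Grey frame, black tongue and rib, all sizes, origin and axes as the new cassettes; 180 g. To take it out: raise its far (+x) end about 15 degrees, draw it 20 mm or more towards +x, lift
- old_yellow: old used cassette in the yellow bay at the start, hooked under the lip, flat on the floor (only one of the three old ones is there). Grey frame, black tongue and rib, all sizes, origin and axes as the new cassettes; 180 g. To take it out: raise its far (+x) end about 15 degrees, draw it 20 mm or more towards +x, lift
- old_red: old used cassette in the red bay at the start, hooked under the lip, flat on the floor (only one of the three old ones is there). Grey frame, black tongue and rib, all sizes, origin and axes as the new cassettes; 180 g. To take it out: raise its far (+x) end about 15 degrees, draw it 20 mm or more towards +x, lift
- tray_in (a point): centre of the inner floor of the fixed shallow green tray, 4 mm above the bench; tray 200 (x) x 110 (y) x 25 mm high outside, walls 4 mm, open on top; x along its length
Not all that is in view belongs to the job. What is shaped like the filter_yellow but purple is not meant. Leave any purple look-alike of the old_blue alone.

How it is judged:
By the outcome, as a careful person would: the job done as asked, in the order asked, and still so for the second after the job is handed in, with the robot touching nothing.
Of filter_blue, filter_yellow, filter_red only 2 to 3 are there at a start; the rules pass over those that are not, and their reading is None.
Of old_blue, old_yellow, old_red only 1 to 1 are there at a start; the rules pass over those that are not, and their reading is None.
At some moment in a run one of filter_blue, filter_yellow, filter_red may be knocked a few centimetres aside while the robot is not near it.
Once in a run the grip may slacken for a moment while it holds something.
It also fails if it takes over 210 s, if anything falls off the work surface, if the arm or the gripper's body presses on something with over 40 N, if the wrist force passes 120 N, or if a joint passes its speed limit or range.

## Working session

There is one attempt and no reset: what is moved stays moved. The work goes in short steps, Python scripts to look and compute and a tool call to move; the robot and the scene stay as the last step left them, time stands still between calls to the robot, and variables do not carry over. Pictures are saved under pics/ and viewed, at most 14 in all, crops included, and the job is handed in when it is done.

Besides the shell and the picture viewer there is one more tool, called after "Emit:" as a command line: name --argument value ..., lists and objects as JSON in quotes. servo_tool: Moves the arm, as the interface text tells. Its arguments: {"type":"object","properties":{"commands":{"type":"array","items":{"type":"array","items":{"type":"array","items":{"type":"number"}}}}},"required":["commands"]}

```bash
ls; mkdir -p pics; python3 - <<'E'
from bench import arm,cams
import cv2,numpy as np
s=arm.read_state();print(s, arm.grip_point_offset)
for n in("side","top","wrist"):
    d=cams.get_image(n);cv2.imwrite(f"pics/{n}0.png",d["frame"]);np.savez(f"pics/{n}0.npz",**d);print(n,d["K"].round(1).tolist(),d["T"].round(3).tolist(),[k for k in d])
E
```

```text
pics
{'clock': 0.0, 'joints': array([-8.47364075e-01,  3.85551295e-01,  6.63010751e-03, -4.60212260e-04,
       -1.19396016e+00, -2.58605886e-01]), 'joint_vel': array([ 0.00010648,  0.00018992, -0.00095137,  0.00010847,  0.00104631,
       -0.00045724]), 'joint_efforts': array([ 7.03067435e-04, -3.92286050e+01,  1.88396734e+01,  4.18601543e+00,
       -4.63300006e-03, -7.25170707e-06]), 'position': array([ 279.92762051, -558.1732491 ,  230.23216472]), 'ee_rot': array([-2.30243746e-01,  9.73132409e-01,  1.02018759e-03, -3.02966382e-04]), 'contact_force': array([-0.36595307, -0.28623886, -0.51638362]), 'wrist_torque': array([-0.03422718, -0.02468081, -0.01538633]), 'grasp_force': 0.0, 'gripper_width': 85.33499921850985} 18.700000000000003
side [[508.9, 0.0, 316.9], [0.0, 508.9, 200.4], [0.0, 0.0, 1.0]] [[-0.764, 0.48, -0.431, -209.284], [-0.645, -0.55, 0.53, 767.884], [0.018, 0.683, 0.73, 1238.555], [0.0, 0.0, 0.0, 1.0]] ['frame', 'K', 'T']
top [[509.6, 0.0, 312.0], [0.0, 509.6, 196.1], [0.0, 0.0, 1.0]] [[-0.014, 0.996, -0.084, 329.633], [-1.0, -0.014, 0.003, -68.349], [0.002, 0.084, 0.996, 1421.955], [0.0, 0.0, 0.0, 1.0]] ['frame', 'K', 'T']
wrist [[299.8, 0.0, 323.2], [0.0, 299.8, 196.2], [0.0, 0.0, 1.0]] [[-0.447, -0.848, -0.285, 206.724], [0.894, -0.423, -0.145, -594.79], [0.002, -0.319, 0.948, 371.639], [0.0, 0.0, 0.0, 1.0]] ['frame', 'K', 'T']
```

View pics/top0.png

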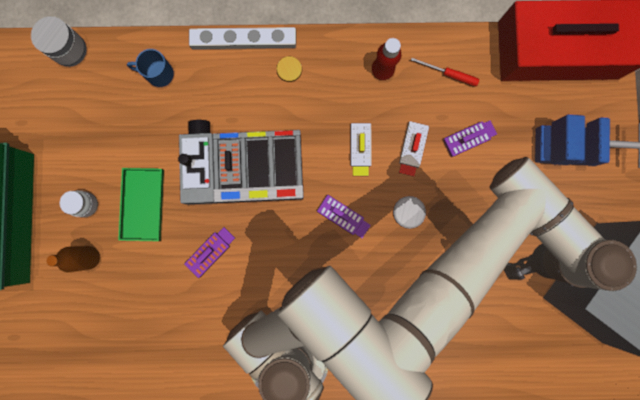

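View pics/side0.png

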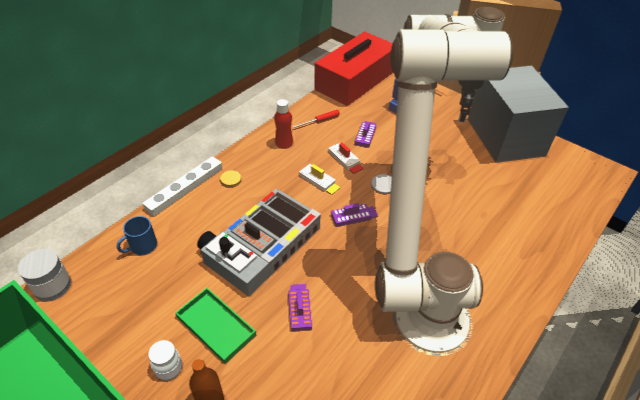

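Top view: the extractor is at (240,165), with a grey cassette and black rib in the blue bay at (229,162). New yellow is at (361,148), new red at (413,148) and the green tray at (142,204). The purple look-alikes are at (469,138), (342,215) and (209,253). The white-framed yellow and red cassettes fit the description and there is no blue one. The old one is the grey cassette inside the bay. I'll confirm this in an enlarged crop.

```bash
cat > h.py <<'E'
import cv2,numpy as np
from scipy.spatial.transform import Rotation as R
def ray(d,u,v):
    K,T=d["K"],d["T"];c=np.array([(u-K[0,2])/K[0,0],-(v-K[1,2])/K[1,1],-1.])
    return T[:3,3],T[:3,:3]@c
def onz(d,uv,z):
    o,r=ray(d,*uv);return o+r*(z-o[2])/r[2]
def tri(d1,p1,d2,p2):
    o1,r1=ray(d1,*p1);o2,r2=ray(d2,*p2)
    A=np.stack([r1,-r2],1);t=np.linalg.lstsq(A,o2-o1,rcond=None)[0]
    a,b=o1+t[0]*r1,o2+t[1]*r2;return (a+b)/2,np.linalg.norm(a-b)
def proj(d,P):
    T=d["T"];c=T[:3,:3].T@(np.asarray(P,float)-T[:3,3]);K=d["K"]
    return K[0,0]*c[0]/-c[2]+K[0,2],-K[1,1]*c[1]/-c[2]+K[1,2]
RNG={"red":[(0,9),(171,180)],"yellow":[(22,34)],"green":[(45,80)],"blue":[(100,125)]}
def blobs(d,col,box,smin=120,vmin=90,amin=6):
    x0,y0,x1,y1=box;h=cv2.cvtColor(d["frame"],cv2.COLOR_BGR2HSV)
    m=np.zeros(h.shape[:2],np.uint8)
    for a,b in RNG[col]: m|=cv2.inRange(h,(a,smin,vmin),(b,255,255))
    k=np.zeros_like(m);k[y0:y1,x0:x1]=m[y0:y1,x0:x1]
    out=[]
    for c in cv2.findContours(k,cv2.RETR_EXTERNAL,cv2.CHAIN_APPROX_NONE)[0]:
        (cx,cy),(w,hh),a=cv2.minAreaRect(c)
        if w*hh>=amin: out.append((round(cx,1),round(cy,1),round(w,1),round(hh,1),round(a)))
    return out
E
python3 - <<'E'
from h import *
t=dict(np.load("pics/top0.npz"));s=dict(np.load("pics/side0.npz"))
a=cv2.resize(t["frame"][105:275,110:435],None,fx=2.4,fy=2.4,interpolation=cv2.INTER_CUBIC)
cv2.imwrite("pics/c1.png",a)
cv2.imwrite("pics/c2.png",cv2.resize(s["frame"][135:370,170:410],None,fx=2.5,fy=2.5,interpolation=cv2.INTER_CUBIC))
for c in RNG: print(c,"top",blobs(t,c,(110,100,435,275)),"side",blobs(s,c,(170,135,372,370)))
E
```

```text
red top [(198.3, 271.2, 4.9, 1.4, 45), (205.0, 263.5, 4.9, 2.1, 45), (208.5, 260.0, 4.9, 2.1, 45), (212.2, 256.3, 5.0, 1.9, 34), (215.8, 252.8, 4.9, 1.4, 45), (203.5, 248.0, 2.0, 3.0, 90), (222.8, 245.8, 4.9, 1.4, 45), (207.0, 244.8, 4.2, 1.9, 56), (211.0, 241.5, 4.9, 2.1, 45), (285.5, 192.5, 7.0, 17.0, 90), (206.0, 180.5, 3.0, 4.0, 90), (407.3, 169.8, 16.5, 9.7, 14), (416.3, 141.7, 5.1, 17.7, 11), (283.5, 132.5, 5.0, 17.0, 90)] side [(306.5, 322.0, 2.0, 5.0, 90), (294.5, 318.0, 2.0, 5.0, 90), (306.5, 317.0, 2.0, 5.0, 90), (305.5, 313.0, 2.0, 5.0, 90), (294.0, 309.0, 2.0, 6.0, 90), (293.5, 305.0, 2.0, 5.0, 90), (305.0, 304.0, 2.0, 4.0, 90), (293.5, 301.0, 2.0, 5.0, 90), (305.0, 300.0, 2.0, 4.0, 90), (304.5, 295.6, 1.9, 5.1, 76), (304.0, 292.0, 2.0, 4.0, 90), (250.5, 253.0, 2.0, 3.0, 90), (307.5, 219.5, 5.7, 14.1, 45), (267.7, 196.2, 3.7, 13.7, 50), (356.1, 168.2, 6.7, 12.5, 63), (344.0, 149.5, 14.8, 7.8, 45), (283.5, 141.0, 12.0, 17.0, 90)]
yellow top [(257.8, 193.8, 6.9, 18.0, 86), (360.5, 170.5, 9.0, 15.0, 90), (361.5, 142.0, 18.0, 5.0, 90), (256.0, 133.5, 5.0, 18.0, 90)] side [(291.8, 234.3, 5.7, 14.8, 45), (251.6, 209.6, 3.6, 14.5, 50), (332.8, 188.2, 7.1, 12.0, 45), (230.5, 177.5, 13.0, 19.0, 90), (317.1, 168.1, 13.0, 3.4, 31)]
green top [(139.8, 204.0, 40.6, 73.2, 2), (205.0, 143.0, 2.0, 4.0, 90)] side [(215.3, 322.2, 70.8, 42.9, 44)]
blue top [(230.0, 195.0, 6.0, 18.0, 90), (228.5, 135.3, 4.6, 17.3, 85)] side [(275.0, 249.5, 4.9, 14.8, 45), (234.9, 223.9, 3.1, 14.3, 50)]
```

View pics/c1.png

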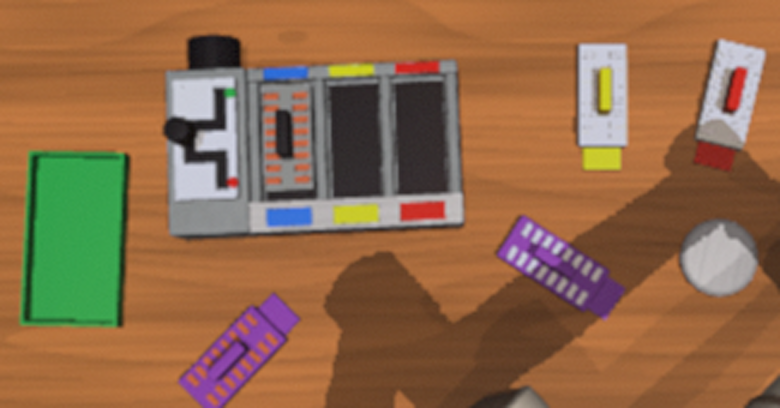

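View pics/c2.png

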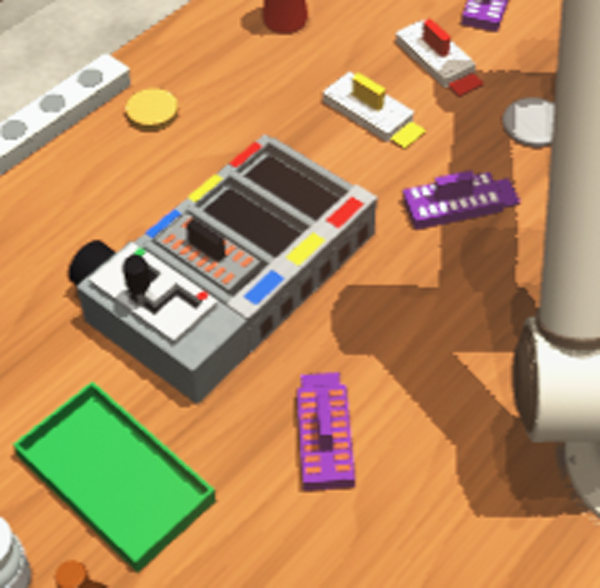

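The crops confirm it: the grey cassette with black rib sits in the blue bay, new white cassettes exist in yellow and red only, and the lips with their colour plates are on the robot side. The red dot is on the near side of the gate and green on the far side, with the knob in the middle leg. Next I triangulate.

```bash
python3 - <<'E'
from h import *
t=dict(np.load("pics/top0.npz"));s=dict(np.load("pics/side0.npz"))
P={"lipR":((285.5,192.5),(307.5,219.5)),"lipY":((257.8,193.8),(291.8,234.3)),"lipB":((230,195),(275,249.5)),
"farR":((283.5,132.5),(267.7,196.2)),"farY":((256,133.5),(251.6,209.6)),"farB":((228.5,135.3),(234.9,223.9)),
"dotoff":((206,180.5),(250.5,253)),"dotfull":((205,143),(225.5,235.7)),
"ribR":((416.3,141.7),(344,149.5)),"ribY":((361.5,142),(317.1,168.1)),"tonR":((407.3,169.8),(356.1,168.2)),"tonY":((360.5,170.5),(332.8,188.2)),
"knob":((184.5,159.5),(224.5,240.5)),"tray":((141.5,204.5),(215.3,324))}
for k,(a,b) in P.items():
    p,e=tri(t,a,s,b);print(k,p.round(1),round(e,1))
for k,z in(("lipR",71),("lipY",71),("lipB",71),("farR",71),("farY",71),("farB",71),("dotoff",82),("dotfull",82),("ribR",50),("ribY",50),("tonR",6),("tonY",6),("knob",145),("tray",25)):
    print(k,z,onz(t,P[k][0],z).round(1),onz(s,P[k][1],z).round(1))
for n in [(123,169),(162,168),(118,240),(160,240)]: print("traycorner",onz(t,n,25).round(1))
for n in((352.5,125),(371,124.5),(370,165),(352,165)): print("ycorner",onz(t,n,20).round(1))
E
```

```text
lipR [453.9  -3.1  66.9] 2.6
lipY [451.5  70.9  66.1] 2.7
lipB [449.4 145.1  67. ] 2.2
farR [618.1   1.1  59.8] 2.3
farY [616.2  75.5  59.6] 2.9
farB [612.3 150.   59.9] 2.6
dotoff [487.3 206.3  78.9] 3.6
dotfull [587.9 209.3  78.3] 4.1
ribR [ 593.3 -364.4   30.8] 2.5
ribY [ 590.9 -211.    49.5] 2.8
tonR [ 5.196e+02 -3.432e+02 -5.000e-01] 2.3
tonY [ 519.5 -211.4   -0.7] 2.3
knob [536.1 250.1 136.5] 1.1
tray [431.8 401.    5.5] 2.2
lipR 71 [454.6  -2.6  71. ] [450.5  -1.   71. ]
lipY 71 [452.2  71.2  71. ] [447.6  73.2  71. ]
lipB 71 [450.  145.1  71. ] [446.2 146.7  71. ]
farR 71 [616.7   1.2  71. ] [609.1   7.9  71. ]
farY 71 [615.   75.1  71. ] [606.8  81.6  71. ]
farB 71 [611.1 149.   71. ] [603.3 155.3  71. ]
dotoff 82 [488.4 206.8  82. ] [483.7 207.   82. ]
dotfull 82 [588.9 209.8  82. ] [583.4 210.2  82. ]
ribR 50 [ 590.7 -359.7   50. ] [ 579.5 -347.1   50. ]
ribY 50 [ 592.  -210.1   50. ] [ 589.2 -211.2   50. ]
tonR 6 [ 519.7 -341.3    6. ] [ 514.8 -338.     6. ]
tonY 6 [ 519.6 -210.1    6. ] [ 514.5 -206.6    6. ]
knob 145 [535.1 248.4 145. ] [529.8 253.9 145. ]
tray 25 [431.3 395.2  25. ] [420.7 406.3  25. ]
traycorner [530.3 447.7  25. ]
traycorner [531.6 340.1  25. ]
traycorner [335.1 458.   25. ]
traycorner [333.5 343.4  25. ]
ycorner [ 646.1 -189.2   20. ]
ycorner [ 646.8 -240.9   20. ]
ycorner [ 532.7 -235.4   20. ]
ycorner [ 533.4 -185.4   20. ]
```

Emit:
servo_tool --commands '[[[0, 0, 0, 0, 0, 0, 5], [0, 0, 0, 0, 0, 0, 5], [0, 0, 0, 0, 0, 0, 5], [0, 0, 0, 0, 0, 0, 5], [0, 0, 0, 0, 0, 0, 5], [0, -0.0115, 0.0335, 0, 0, 0, 0], [0, -0.0115, 0.0335, 0, 0, 0, 0], [0, -0.0115, 0.0335, 0, 0, 0, 0], [0, -0.0115, 0.0335, 0, 0, 0, 0], [0, -0.0115, 0.0335, 0, 0, 0, 0]]]'

```text
clock: 0.98
position: [332.8, -388.0, 230.9]
ee_rot: [-0.014, 1.0, 0.0, -0.0]
contact_force: [0.7, 0.8, 0.5]
gripper_width: 85.1
grasp_force: 0.0
```

Emit:
servo_tool --commands '[[[0, -0.0115, 0.0335, 0, 0, 0, 0], [0, -0.0115, 0.0335, 0, 0, 0, 0], [0, -0.0115, 0.0335, 0, 0, 0, 0], [0, -0.0115, 0.0335, 0, 0, 0, 0], [0, -0.0115, 0.0335, 0, 0, 0, 0], [0, -0.0115, 0.0335, 0, 0, 0, 0], [0, -0.0115, 0.0335, 0, 0, 0, 0], [0, -0.0115, 0.0335, 0, 0, 0, 0], [0, -0.0115, 0.0335, 0, 0, 0, 0], [0, -0.0115, 0.0335, 0, 0, 0, 0]]]'

```text
clock: 1.82
position: [438.2, -49.7, 231.4]
ee_rot: [-0.014, 1.0, 0.0, 0.0]
contact_force: [0.7, -0.3, 0.1]
gripper_width: 85.5
grasp_force: 0.0
```

Emit:
servo_tool --commands '[[[0, -0.0115, 0.0335, 0, 0, 0, 0], [0, -0.0115, 0.0335, 0, 0, 0, 0], [0, -0.0115, 0.0335, 0, 0, 0, 0], [0, -0.0115, 0.0335, 0, 0, 0, 0], [0, -0.0115, 0.0335, 0, 0, 0, 0], [0, -0.0115, 0.0335, 0, 0, 0, 0], [0, 0, 0, 0, 0, 0, 0], [0, 0, 0, 0, 0, 0, 0], [0, 0, 0, 0, 0, 0, 0]]]'

```text
clock: 2.57
position: [501.0, 151.2, 230.8]
ee_rot: [-0.014, 1.0, -0.0, -0.001]
contact_force: [-0.2, -0.4, -0.6]
gripper_width: 85.5
grasp_force: 0.0
```

```bash
cat >> h.py <<'E'
def snap(n,tag):
    from bench import arm,cams
    d=cams.get_image(n);cv2.imwrite(f"pics/{n}{tag}.png",d["frame"]);np.savez(f"pics/{n}{tag}.npz",**d)
    s=arm.read_state();print("t",round(s["clock"],1),"pos",s["position"].round(1),"axes",R.from_quat(s["ee_rot"]).as_matrix().round(3).tolist(),"w",round(s["gripper_width"],1),"F",s["contact_force"].round(1))
    return d
E
python3 - <<'E'
from h import *
d=snap("wrist","1")
for c in RNG: print(c,blobs(d,c,(0,0,640,400),amin=30))
E
```

```text
t 2.6 pos [501.  150.7 231. ] axes [[-1.0, -0.028, -0.001], [-0.028, 1.0, -0.0], [0.001, -0.0, -1.0]] w 85.4 F [-0.5  0.3  0.3]
red [(21.9, 352.8, 18.8, 63.4, 50), (194.0, 268.0, 8.0, 38.0, 90), (335.5, 249.5, 5.0, 13.0, 90), (307.5, 249.5, 5.0, 13.0, 90), (305.0, 239.5, 5.0, 10.0, 90), (335.5, 228.0, 4.0, 13.0, 90), (306.5, 228.5, 5.0, 13.0, 90), (335.5, 216.5, 5.0, 13.0, 90), (306.5, 216.5, 5.0, 13.0, 90), (336.0, 205.5, 5.0, 14.0, 90), (306.0, 205.5, 5.0, 14.0, 90), (336.0, 193.0, 6.0, 14.0, 90), (306.0, 193.0, 6.0, 14.0, 90), (336.0, 181.0, 6.0, 14.0, 90), (305.5, 181.0, 6.0, 15.0, 90), (336.0, 168.5, 5.0, 14.0, 90), (305.0, 168.5, 5.0, 14.0, 90), (380.5, 169.5, 11.3, 11.3, 45), (170.5, 128.0, 20.0, 53.0, 90), (373.1, 12.1, 11.4, 2.8, 53), (376.9, 13.6, 14.3, 5.7, 81)]
yellow [(258.5, 267.5, 9.0, 43.0, 90), (19.3, 232.2, 30.6, 50.8, 13), (38.0, 169.5, 21.0, 40.0, 90), (245.5, 128.0, 20.0, 51.0, 90)]
green [(375.0, 258.0, 8.0, 10.0, 90), (555.5, 106.0, 105.4, 208.4, 13)]
blue [(488.1, 392.3, 32.3, 6.5, 16), (321.5, 267.5, 9.0, 41.0, 90), (320.0, 127.5, 19.0, 50.0, 90)]
```

View pics/wrist1.png

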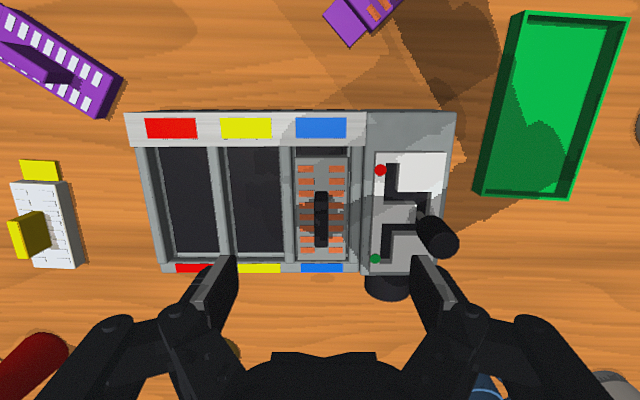

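The wrist view shows the extractor with its lip plates at row 128, the old cassette's black rib at (321,218), the knob at (445,240), and the dots at (380,170) red and (375,258) green. The tray is at the upper right.

```bash
python3 - <<'E'
from h import *
t=dict(np.load("pics/top0.npz"));w=dict(np.load("pics/wrist1.npz"))
P={"lipR":((285.5,192.5),(170.5,128)),"lipY":((257.8,193.8),(245.5,128)),"lipB":((230,195),(320,127.5)),
"farR":((283.5,132.5),(194,268)),"farY":((256,133.5),(258.5,267.5)),"farB":((228.5,135.3),(321.5,267.5)),
"dotoff":((206,180.5),(380.5,169.5)),"dotfull":((205,143),(375,258))}
for k,(a,b) in P.items():
    p,e=tri(t,a,w,b);z=82 if "dot" in k else 71;print(k,p.round(1),round(e,1),"wrist@",z,onz(w,b,z).round(1))
for n,uv,z in (("nearL",(125,112),71),("nearR",(456,112),71),("lipedge B",(321,147),71),("lipedge R",(170,147),71),
 ("oldfar",(321,262),70),("ribtop near",(321,192),105),("ribtop far",(321,247),105),("oldframe near@70",(321,157),70),
 ("knobtop",(446,243),145),("knobtop-b",(421,220),105),("ribL",(314,192),105),("ribR",(328,192),105),
 ("oldL",(296,158),70),("oldR",(348,158),70)): print(n,onz(w,uv,z).round(1))
# gate corners
for uv in((390,170),(390,200),(425,200),(385,257),(388,226),(425,226),(420,213)): print("gate",uv,onz(w,uv,82).round(1))
g=w["frame"][140:280,280:480];cv2.imwrite("pics/c3.png",cv2.resize(g,None,fx=4,fy=4,interpolation=cv2.INTER_CUBIC))
E
```

```text
lipR [454.5  -2.4  66.6] 0.9 wrist@ 71 [ 4.536e+02 -2.000e-01  7.100e+01]
lipY [452.6  71.9  63.8] 0.5 wrist@ 71 [451.5  73.7  71. ]
lipB [450.6 146.9  59.2] 0.9 wrist@ 71 [449. 147.  71.]
farR [618.3   1.4  61.3] 1.1 wrist@ 71 [611.6   5.7  71. ]
farY [618.1  76.7  56.4] 0.0 wrist@ 71 [608.8  80.   71. ]
farB [614.  151.9  58.8] 1.8 wrist@ 71 [606.8 152.6  71. ]
dotoff [490.  210.1  68.8] 1.2 wrist@ 82 [487. 208.  82.]
dotfull [590.2 211.7  75.2] 1.0 wrist@ 82 [586.3 210.8  82. ]
nearL [439.5 -42.2  71. ]
nearR [430.6 278.2  71. ]
lipedge B [468.1 148.5  71. ]
lipedge R [472.4  -3.2  71. ]
oldfar [600.2 151.8  70. ]
ribtop near [504.7 149.7 105. ]
ribtop far [562.2 151.1 105. ]
oldframe near@70 [478.5 148.7  70. ]
knobtop [534.  256.2 145. ]
knobtop-b [530.3 246.9 105. ]
ribL [504.9 143.1 105. ]
ribR [504.5 156.2 105. ]
oldL [480.2 123.3  70. ]
oldR [478.7 176.3  70. ]
gate (390, 170) [487.2 217.5  82. ]
gate (390, 200) [518.7 220.6  82. ]
gate (425, 200) [517.6 256.5  82. ]
gate (385, 257) [584.8 221.7  82. ]
gate (388, 226) [547.7 221.4  82. ]
gate (425, 226) [546.6 260.4  82. ]
gate (420, 213) [532.1 253.2  82. ]
```

View pics/c3.png

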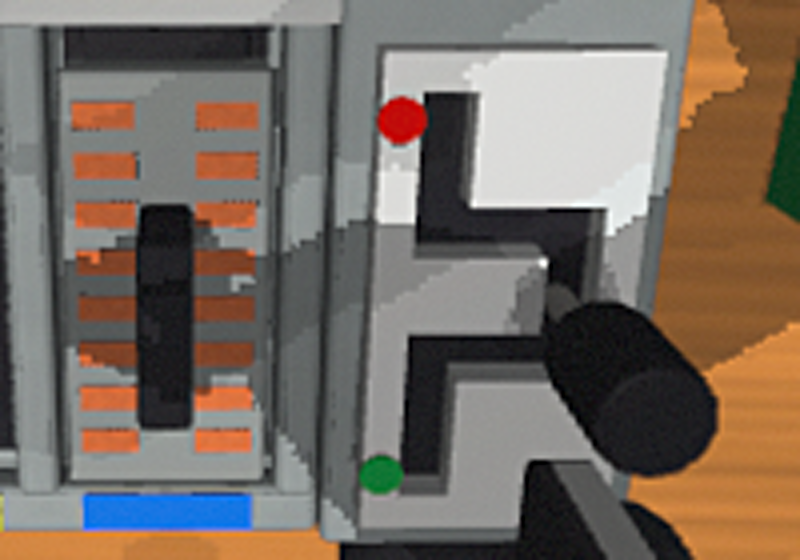

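Emit:
servo_tool --commands '[[[0, -0.0125, 0.0347, 0, 0, 0, 0], [0, -0.0125, 0.0347, 0, 0, 0, 0], [0, -0.012, 0.0346, 0, 0, 0, 0], [0, 0, 0, 0.03, 0, 0, 0], [0, 0, 0, 0.03, 0, 0, 0], [0, 0, 0, 0.03, 0, 0, 0], [0, 0, 0, 0.03, 0, 0, 0], [0, 0, 0, 0, 0, 0, 0], [0, 0, 0, 0, 0, 0, 0], [0, 0, 0, 0, 0, 0, 0]]]'

```text
clock: 3.45
position: [536.9, 256.4, 113.4]
ee_rot: [-0.014, 1.0, 0.001, 0.001]
contact_force: [-0.1, 0.2, 1.2]
gripper_width: 85.1
grasp_force: 0.0
```

Emit:
servo_tool --commands '[[[255, 0, 0, 0, 0, 0, 0], [255, 0, 0, 0, 0, 0, 0], [255, 0, 0, 0, 0, 0, 0], [255, 0, 0, 0, 0, 0, 0], [255, 0, 0, 0, 0, 0, 0], [255, 0, 0, 0, 0, 0, 0], [255, 0, 0, 0, 0, 0, 0], [255, 0, 0, 0, 0, 0, 0]]]'

```text
clock: 4.12
position: [535.9, 256.5, 112.3]
ee_rot: [-0.014, 1.0, 0.0, 0.0]
contact_force: [-0.9, -1.0, 5.9]
gripper_width: 26.9
grasp_force: 58.7
```

```bash
python3 - <<'E'
from h import *
d=snap("wrist","2")
print(blobs(d,"red",(200,0,450,200),amin=30),blobs(d,"green",(200,100,450,400),amin=30))
E
```

```text
t 4.2 pos [535.9 256.5 112.2] axes [[-1.0, -0.029, 0.001], [-0.029, 1.0, 0.0], [-0.001, 0.0, -1.0]] w 26.4 F [-2.5 -0.7  5.8]
[(240.3, 153.7, 20.8, 19.1, 34)] [(440.5, 151.5, 93.0, 17.0, 90)]
```

View pics/wrist2.png

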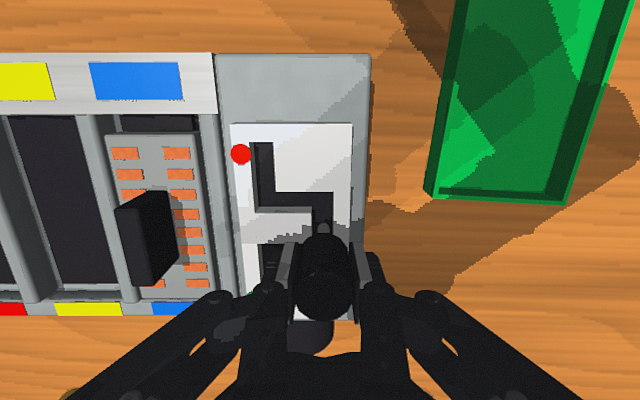

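Emit:
servo_tool --commands '[[[255, 0.004, 0, 0, 0, 0, 0], [255, 0.004, 0, 0, 0, 0, 0], [255, 0.004, 0, 0, 0, 0, 0], [255, 0.003, 0, 0, 0, 0, 0], [255, 0, 0, 0, 0, 0, 0]]]'

```text
clock: 4.58
position: [520.6, 256.2, 112.2]
ee_rot: [-0.015, 1.0, 0.0, 0.001]
contact_force: [1.2, -0.5, 5.9]
gripper_width: 26.5
grasp_force: 59.0
```

Emit:
servo_tool --commands '[[[255, 0.0015, 0, 0, 0, 0, 0], [255, 0.0015, 0, 0, 0, 0, 0], [255, 0, 0, 0, 0, 0, 0]]]'

```text
clock: 4.83
position: [518.0, 256.2, 112.2]
ee_rot: [-0.015, 1.0, 0.0, 0.001]
contact_force: [-0.1, -1.8, 6.1]
gripper_width: 26.4
grasp_force: 59.0
```

Emit:
servo_tool --commands '[[[255, 0, -0.004, 0, 0, 0, 0], [255, 0, -0.004, 0, 0, 0, 0], [255, 0, -0.002, 0, 0, 0, 0], [255, 0, 0, 0, 0, 0, 0]]]'

```text
clock: 5.17
position: [517.9, 248.7, 112.3]
ee_rot: [-0.015, 1.0, 0.003, 0.001]
contact_force: [-4.0, 6.8, 5.8]
gripper_width: 26.6
grasp_force: 59.3
```

Emit:
servo_tool --commands '[[[255, 0.0015, 0.002, 0, 0, 0, 0], [255, 0.0015, 0, 0, 0, 0, 0], [255, 0, -0.003, 0, 0, 0, 0], [255, 0, 0, 0, 0, 0, 0]]]'

```text
clock: 5.5
position: [515.5, 245.8, 112.2]
ee_rot: [-0.015, 1.0, 0.001, 0.001]
contact_force: [0.7, 1.0, 5.6]
gripper_width: 26.7
grasp_force: 59.2
```

```bash
python3 - <<'E'
from h import *
d=snap("wrist","3")
print(blobs(d,"red",(200,0,450,250),amin=30))
cv2.imwrite("pics/c4.png",cv2.resize(d["frame"][100:330,190:400],None,fx=2.5,fy=2.5,interpolation=cv2.INTER_CUBIC))
E
```

```text
t 5.5 pos [515.6 245.8 112.2] axes [[-1.0, -0.029, 0.003], [-0.029, 1.0, 0.002], [-0.003, 0.002, -1.0]] w 26.5 F [0.8 1.8 5.4]
[(208.5, 241.5, 9.0, 17.0, 90), (207.0, 223.5, 9.0, 14.0, 90), (206.6, 208.8, 3.8, 12.6, 72), (260.5, 188.0, 18.0, 19.0, 90)]
```

View pics/c4.png

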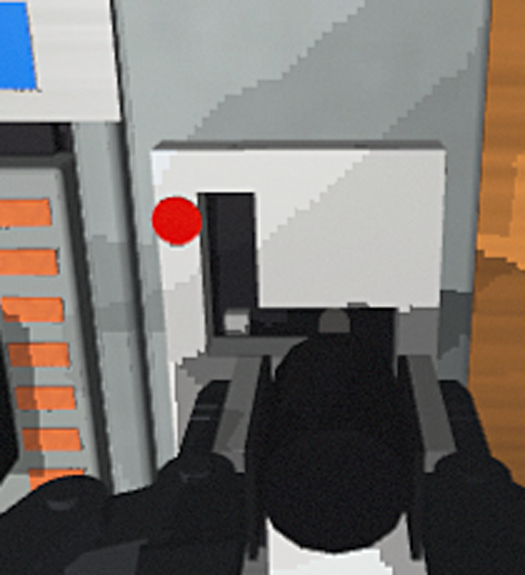

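The shaft is now in the cross leg at crop (333,325), so I go on across.

Emit:
servo_tool --commands '[[[255, 0, -0.005, 0, 0, 0, 0], [255, 0, -0.005, 0, 0, 0, 0], [255, 0, -0.005, 0, 0, 0, 0], [255, 0, -0.005, 0, 0, 0, 0], [255, 0, -0.003, 0, 0, 0, 0], [255, 0, 0, 0, 0, 0, 0]]]'

```text
clock: 6.05
position: [516.3, 222.3, 112.3]
ee_rot: [-0.014, 1.0, 0.001, 0.001]
contact_force: [1.0, -0.5, 6.4]
gripper_width: 26.6
grasp_force: 59.3
```

Emit:
servo_tool --commands '[[[255, 0, -0.0015, 0, 0, 0, 0], [255, 0, 0, 0, 0, 0, 0], [255, 0.004, 0, 0, 0, 0, 0], [255, 0.004, 0, 0, 0, 0, 0], [255, 0, 0, 0, 0, 0, 0]]]'

```text
clock: 6.47
position: [508.0, 220.9, 112.2]
ee_rot: [-0.015, 1.0, 0.001, 0.001]
contact_force: [0.1, 0.4, 6.3]
gripper_width: 26.9
grasp_force: 59.3
```

Emit:
servo_tool --commands '[[[255, 0.005, 0, 0, 0, 0, 0], [255, 0.005, 0, 0, 0, 0, 0], [255, 0.005, 0, 0, 0, 0, 0], [255, 0.005, 0, 0, 0, 0, 0], [255, 0.002, 0, 0, 0, 0, 0], [255, 0, 0, 0, 0, 0, 0]]]'

```text
clock: 6.97
position: [485.9, 220.2, 112.2]
ee_rot: [-0.015, 1.0, 0.001, 0.001]
contact_force: [-0.4, 0.1, 6.2]
gripper_width: 26.7
grasp_force: 59.3
```

Emit:
servo_tool --commands '[[[255, 0.002, 0, 0, 0, 0, 0], [255, 0.002, 0, 0, 0, 0, 0], [255, 0, 0, 0, 0, 0, 0]]]'

```text
clock: 7.22
position: [482.2, 220.1, 112.3]
ee_rot: [-0.015, 1.0, 0.001, 0.001]
contact_force: [0.6, 0.2, 7.0]
gripper_width: 26.6
grasp_force: 59.3
```

Emit:
servo_tool --commands '[[[255, 0.002, 0, 0, 0, 0, 0], [255, 0.002, 0, 0, 0, 0, 0], [255, 0, 0, 0, 0, 0, 0]]]'

```text
clock: 7.47
position: [481.6, 220.3, 112.3]
ee_rot: [-0.015, 1.0, 0.001, 0.004]
contact_force: [13.4, -3.1, -1.1]
gripper_width: 26.3
grasp_force: 59.5
```

Emit:
servo_tool --commands '[[[255, -0.003, 0, 0, 0, 0, 0], [120, 0, 0, 0, 0, 0, 0], [120, 0, 0, 0, 0, 0, 0], [110, 0, 0, 0, 0, 0, 0], [110, 0, 0, 0, 0, 0, 0], [110, 0, 0, -0.02, 0, 0, 0], [110, 0, 0, -0.03, 0, 0, 0], [110, 0, 0, -0.03, 0, 0, 0], [110, -0.028, -0.0355, 0, 0, 0, 0], [110, -0.0275, -0.0355, 0, 0, 0, 0]]]'

```text
clock: 8.3
position: [534.4, 156.7, 193.8]
ee_rot: [-0.017, 1.0, 0.001, 0.002]
contact_force: [0.7, 1.8, -0.7]
gripper_width: 48.6
grasp_force: 0.0
```

Emit:
servo_tool --commands '[[[110, 0, 0, 0, 0, 0, 0], [110, 0, 0, 0, 0, 0, 0], [110, 0, 0, 0, 0, 0, 0]]]'

```text
clock: 8.55
position: [533.2, 154.8, 190.7]
ee_rot: [-0.014, 1.0, -0.0, -0.001]
contact_force: [0.2, 0.4, 0.1]
gripper_width: 48.7
grasp_force: 0.0
```

```bash
python3 - <<'E'
from h import *
d=snap("wrist","4");f=d["frame"]
print(d["T"].round(2).tolist());print({c:blobs(d,c,(0,0,640,400),amin=60) for c in("red","blue","green")})
E
```

```text
t 8.6 pos [533.1 155.3 190.8] axes [[-1.0, -0.029, -0.001], [-0.029, 1.0, -0.0], [0.001, -0.0, -1.0]] w 48.6 F [-0.9  0.5 -0. ]
[[-0.03, -0.95, -0.32, 451.36], [1.0, -0.03, -0.01, 153.29], [-0.0, -0.32, 0.95, 332.08], [0.0, 0.0, 0.0, 1.0]]
{'red': [(11.0, 348.5, 22.0, 25.0, 0), (173.5, 262.0, 49.0, 10.0, 0), (301.5, 240.5, 5.0, 15.0, 90), (334.5, 240.0, 6.0, 15.0, 90), (334.5, 227.5, 5.0, 15.0, 90), (300.5, 228.0, 6.0, 15.0, 90), (335.0, 214.5, 5.0, 16.0, 90), (300.5, 215.0, 6.0, 15.0, 90), (335.0, 201.0, 6.0, 16.0, 90), (300.0, 201.0, 6.0, 16.0, 90), (335.0, 187.0, 6.0, 16.0, 90), (300.0, 187.0, 6.0, 16.0, 90), (335.5, 173.0, 6.0, 17.0, 90), (299.5, 173.5, 7.0, 17.0, 90), (338.5, 158.0, 6.0, 11.0, 90), (299.5, 158.5, 7.0, 17.0, 90), (335.5, 142.5, 7.0, 17.0, 90), (298.5, 143.0, 8.0, 17.0, 90), (387.5, 143.0, 14.0, 13.0, 90), (137.0, 93.5, 64.0, 25.0, 0)], 'blue': [(318.5, 261.0, 49.0, 10.0, 0), (316.0, 92.5, 25.0, 60.0, 90)], 'green': [(580.7, 91.8, 110.7, 206.7, 14)]}
```

View pics/wrist4.png

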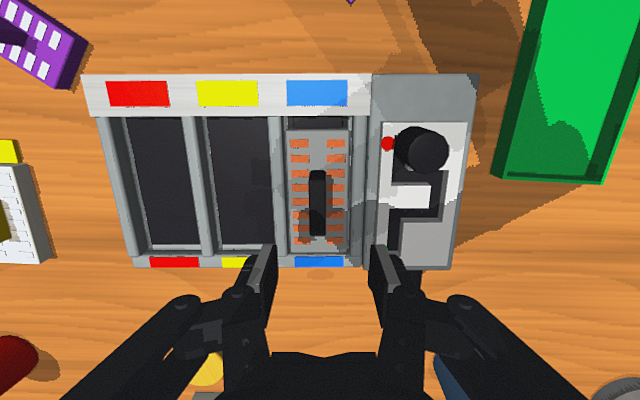

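The lever stands at the off end, with the knob at (428,150) beside the red dot. The old rib spans columns 309–326 and rows 170–236.

```bash
python3 - <<'E'
from h import *
a=dict(np.load("pics/wrist1.npz"));d=dict(np.load("pics/wrist4.npz"))
print("rib far top",tri(a,(321,246.5),d,(317.5,236)), "height check")
print("ribfar",onz(d,(317.5,236),105).round(1),"ribnear",onz(d,(317,172),105).round(1),"frame near/far@70",onz(d,(318,130),70).round(1),onz(d,(318,252),70).round(1))
print("lip edge B,Y,R",[onz(d,p,71).round(1) for p in((316,115),(228,115),(137,115))])
print("sides bays top(70)",[onz(d,p,70).round(1) for p in((135,180),(196,180),(210,180),(275,180),(289,180),(350,180))])
E
```

```text
rib far top (array([573.86478184, 151.17658816,  82.15880806]), np.float64(0.17305311454465067)) height check
ribfar [562.7 151.3 105. ] ribnear [507.8 149.8 105. ] frame near/far@70 [479.4 149.4  70. ] [597.2 151.8  70. ]
lip edge B,Y,R [array([467. , 147.4,  71. ]), array([468.9,  73.3,  71. ]), array([471. ,  -3.3,  71. ])]
sides bays top(70) [array([528.3, -15.4,  70. ]), array([526.8,  39.8,  70. ]), array([526.5,  52.5,  70. ]), array([524.9, 111.4,  70. ]), array([524.6, 124. ,  70. ]), array([523.1, 179.3,  70. ])]
```

Emit:
servo_tool --commands '[[[110, -0.005, -0.0045, 0.0145, 0, 0, 0], [110, 0, 0, 0.025, 0, 0, 0], [110, 0, 0, 0.025, 0, 0, 0], [110, 0, 0, 0.025, 0, 0, 0], [110, 0, 0, 0.025, 0, 0, 0], [110, 0, 0, 0, 0, 0, 0], [255, 0, 0, 0, 0, 0, 0], [255, 0, 0, 0, 0, 0, 0], [255, 0, 0, 0, 0, 0, 0], [255, 0, 0, 0, 0, 0, 0]]]'

```text
clock: 9.43
position: [540.1, 151.8, 78.9]
ee_rot: [-0.015, 1.0, 0.001, 0.002]
contact_force: [0.6, 0.7, 3.6]
gripper_width: 12.7
grasp_force: 62.3
```

Emit:
servo_tool --commands '[[[255, 0, 0, 0, 0, 0, 0], [255, 0, 0, 0, 0, 0, 0], [255, 0, 0, 0, 0, 0, 0]]]'

```text
clock: 9.68
position: [540.1, 151.8, 78.9]
ee_rot: [-0.015, 1.0, 0.001, 0.002]
contact_force: [-1.4, 1.9, 7.1]
gripper_width: 12.9
grasp_force: 62.6
```

Emit:
servo_tool --commands '[[[255, 0.0016, 0, -0.005, 0, -3, 0], [255, 0.0016, 0, -0.005, 0, -3, 0], [255, 0.0016, 0, -0.005, 0, -3, 0], [255, 0.0016, 0, -0.005, 0, -3, 0], [255, 0.0016, 0, -0.005, 0, -3, 0], [255, 0, 0, 0, 0, 0, 0], [255, 0, 0, 0, 0, 0, 0]]]'

```text
clock: 10.27
position: [528.1, 150.3, 101.4]
ee_rot: [-0.014, 0.991, 0.002, 0.13]
contact_force: [0.5, -1.0, -1.5]
gripper_width: 13.0
grasp_force: 61.5
```

Emit:
servo_tool --commands '[[[255, -0.0095, 0, 0.0025, 0, 0, 0], [255, -0.0095, 0, 0.0025, 0, 0, 0], [255, -0.0095, 0, 0.0025, 0, 0, 0], [255, 0, 0, 0, 0, 0, 0], [255, -0.005, 0, -0.02, 0, 0, 0], [255, -0.0065, 0, -0.024, 0, 0, 0], [255, -0.0065, 0, -0.024, 0, 0, 0], [255, -0.0065, 0, -0.024, 0, 0, 0], [255, -0.0065, 0, -0.024, 0, 0, 0], [255, 0, 0, 0, 0, 0, 0]]]'

```text
clock: 11.1
position: [560.0, 152.9, 226.7]
ee_rot: [-0.014, 0.991, 0.004, 0.134]
contact_force: [2.0, 0.6, -0.6]
gripper_width: 13.3
grasp_force: 61.6
```

Emit:
servo_tool --commands '[[[255, 0, 0, 0, 0, 3, 0], [255, 0, 0, 0, 0, 3, 0], [255, 0, 0, 0, 0, 3, 0], [255, 0, 0, 0, 0, 3, 0], [255, 0, 0, 0, 0, 3, 0], [255, 0, 0, 0, 0, 0, 0], [255, 0, 0, 0, 0, 0, 0]]]'

```text
clock: 11.68
position: [557.6, 151.4, 219.6]
ee_rot: [-0.014, 1.0, -0.0, -0.001]
contact_force: [-1.3, -0.2, -2.0]
gripper_width: 12.9
grasp_force: 61.5
```

```bash
python3 - <<'E'
from h import *
d=snap("wrist","5");d2=snap("top","5")
for n,q in(("w",d),("t",d2)):
    h=cv2.cvtColor(q["frame"],cv2.COLOR_BGR2HSV);m=cv2.inRange(h,(45,90,40),(80,255,255))
    if n=="t": m[:, :110]=0
    c=max(cv2.findContours(m,cv2.RETR_EXTERNAL,cv2.CHAIN_APPROX_NONE)[0],key=cv2.contourArea)
    hull=cv2.approxPolyDP(cv2.convexHull(c),6,True)[:,0]
    print(n,[(p.tolist(),onz(q,p,25).round(0)[:2].tolist()) for p in hull])
E
```

```text
t 11.7 pos [557.1 151.2 219.8] axes [[-1.0, -0.028, -0.002], [-0.028, 1.0, -0.0], [0.002, -0.0, -1.0]] w 13.1 F [ 0.3 -1.  -1.7]
t 11.8 pos [556.9 151.2 220.1] axes [[-1.0, -0.028, -0.001], [-0.028, 1.0, -0.0], [0.001, -0.0, -1.0]] w 13.1 F [-0.6  0.4 -1.1]
w [([639, 0], [380.0, 453.0]), ([589, 157], [533.0, 452.0]), ([484, 147], [525.0, 331.0]), ([518, 0], [383.0, 336.0])]
t [([145, 168], [532.0, 387.0]), ([163, 171], [523.0, 337.0]), ([161, 210], [415.0, 342.0])]
```

View pics/wrist5.png

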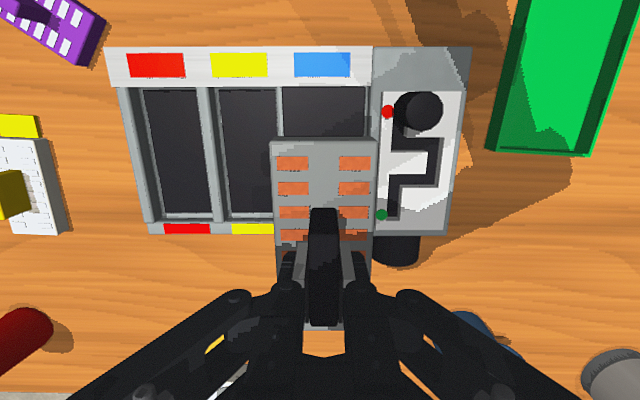

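Emit:
servo_tool --commands '[[[255, 0.0135, 0.031, 0, 0, 0, 0], [255, 0.0135, 0.031, 0, 0, 0, 0], [255, 0.0135, 0.031, 0, 0, 0, 0], [255, 0.0135, 0.031, 0, 0, 0, 0], [255, 0.0135, 0.031, 0, 0, 0, 0], [255, 0.0135, 0.031, 0, 0, 0, 0], [255, 0.0135, 0.031, 0, 0, 0, 0], [255, 0.0135, 0.031, 0, 0, 0, 0], [255, 0, 0, 0, 0, 0, 0]]]'

```text
clock: 12.53
position: [439.9, 400.5, 220.8]
ee_rot: [-0.017, 1.0, 0.001, 0.0]
contact_force: [0.3, -0.3, -0.9]
gripper_width: 13.0
grasp_force: 61.5
```

Emit:
servo_tool --commands '[[[255, 0, 0, 0.03, 0, 0, 0], [255, 0, 0, 0.03, 0, 0, 0], [255, 0, 0, 0.03, 0, 0, 0], [255, 0, 0, 0.03, 0, 0, 0], [255, 0, 0, 0, 0, 0, 0], [255, 0, 0, 0, 0, 0, 0]]]'

```text
clock: 13.03
position: [441.9, 395.0, 100.1]
ee_rot: [-0.015, 1.0, -0.002, -0.001]
contact_force: [0.4, 0.5, -0.7]
gripper_width: 13.0
grasp_force: 61.4
```

```bash
python3 - <<'E'
from h import *
d=snap("wrist","6");snap("side","6")
E
```

```text
t 13.1 pos [443.  396.4 102.1] axes [[-1.0, -0.029, 0.001], [-0.029, 1.0, 0.0], [-0.001, 0.0, -1.0]] w 13.1 F [-0.4  0.1 -1.3]
t 13.1 pos [443.6 397.2 103.2] axes [[-1.0, -0.029, 0.003], [-0.029, 1.0, 0.003], [-0.003, 0.003, -1.0]] w 12.8 F [-0.5  0.2 -0.6]
```

View pics/wrist6.png

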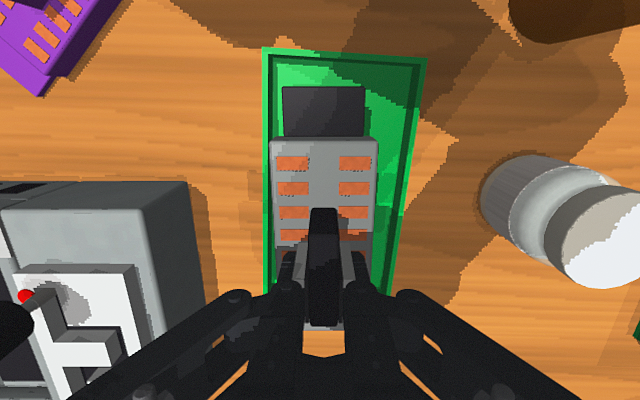

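```bash
python3 - <<'E'
from h import *
d=dict(np.load("pics/wrist6.npz"))
for p in((262,48),(427,60),(392,295),(262,240)): print(onz(d,p,25).round(1))
E
```

```text
[331.6 352.1  25. ]
[335.8 460.8  25. ]
[520.  456.3  25. ]
[471.1 347.   25. ]
```

Emit:
servo_tool --commands '[[[255, 0, 0.006, 0.02, 0, 0, 0], [255, 0, 0, 0.02, 0, 0, 0], [255, 0, 0, 0.015, 0, 0, 0], [255, 0, 0, 0.006, 0, 0, 0], [255, 0, 0, 0.002, 0, 0, 0], [255, 0, 0, 0.002, 0, 0, 0], [255, 0, 0, 0, 0, 0, 0], [255, 0, 0, 0, 0, 0, 0]]]'

```text
clock: 13.8
position: [443.1, 402.9, 37.4]
ee_rot: [-0.014, 1.0, 0.001, 0.001]
contact_force: [0.5, 0.6, -1.0]
gripper_width: 12.7
grasp_force: 61.5
```

Emit:
servo_tool --commands '[[[255, 0, 0, 0.002, 0, 0, 0], [255, 0, 0, 0.002, 0, 0, 0], [255, 0, 0, 0.001, 0, 0, 0], [255, 0, 0, 0, 0, 0, 0], [110, 0, 0, 0, 0, 0, 0], [110, 0, 0, 0, 0, 0, 0], [110, 0, 0, 0, 0, 0, 0], [110, 0, 0, 0, 0, 0, 0], [110, 0, 0, -0.02, 0, 0, 0], [110, 0, 0, -0.035, 0, 0, 0]]]'

```text
clock: 14.63
position: [440.6, 399.6, 82.2]
ee_rot: [-0.014, 1.0, -0.004, -0.003]
contact_force: [0.8, 0.9, -0.3]
gripper_width: 48.5
grasp_force: 0.0
```

Emit:
servo_tool --commands '[[[110, 0, 0, -0.035, 0, 0, 0], [110, 0, 0, -0.035, 0, 0, 0], [110, 0, 0, -0.035, 0, 0, 0], [110, 0, 0, -0.03, 0, 0, 0], [110, -0.007, -0.035, 0, 0, 0, 0], [110, -0.007, -0.035, 0, 0, 0, 0], [110, -0.007, -0.035, 0, 0, 0, 0], [110, -0.007, -0.035, 0, 0, 0, 0], [110, -0.007, -0.035, 0, 0, 0, 0], [110, -0.007, -0.035, 0, 0, 0, 0]]]'

```text
clock: 15.47
position: [490.5, 191.8, 221.0]
ee_rot: [-0.014, 1.0, 0.0, 0.0]
contact_force: [0.0, -0.2, 0.6]
gripper_width: 48.7
grasp_force: 0.0
```

```bash
python3 - <<'E'
from h import *
d=snap("top","7")
for c in("yellow","red"): print(c,[(b,onz(d,b[:2],z).round(1)[:2]) for b in blobs(d,c,(300,90,480,200),amin=30) for z in(6,55)])
print([(b,onz(d,b[:2],71).round(1)[:2]) for c in("yellow","red","blue") for b in blobs(d,c,(215,180,300,205),amin=40)])
cv2.imwrite("pics/c7.png",cv2.resize(d["frame"][100:280,110:460],None,fx=2.2,fy=2.2,interpolation=cv2.INTER_CUBIC))
E
```

```text
t 15.5 pos [490.5 187.  220.9] axes [[-1.0, -0.024, -0.002], [-0.024, 1.0, -0.002], [0.002, -0.002, -1.0]] w 48.6 F [-0.6 -2.7  0.2]
yellow [((360.5, 170.5, 9.0, 15.0, 90), array([ 519.6, -210.1])), ((360.5, 170.5, 9.0, 15.0, 90), array([ 513. , -205.2])), ((361.5, 142.0, 18.0, 5.0, 90), array([ 600.4, -214.7])), ((361.5, 142.0, 18.0, 5.0, 90), array([ 591. , -209.6]))]
red [((407.2, 169.7, 16.2, 9.5, 14), array([ 520., -341.])), ((407.2, 169.7, 16.2, 9.5, 14), array([ 513.4, -331.6])), ((416.2, 141.7, 5.1, 17.7, 14), array([ 599.1, -368.7])), ((416.2, 141.7, 5.1, 17.7, 14), array([ 589.8, -358.3]))]
[((257.8, 193.8, 6.9, 18.0, 86), array([452.2,  71.2])), ((285.5, 192.4, 6.7, 17.6, 85), array([454.9,  -2.6])), ((230.0, 195.0, 6.0, 18.0, 90), array([450. , 145.1]))]
```

View pics/c7.png

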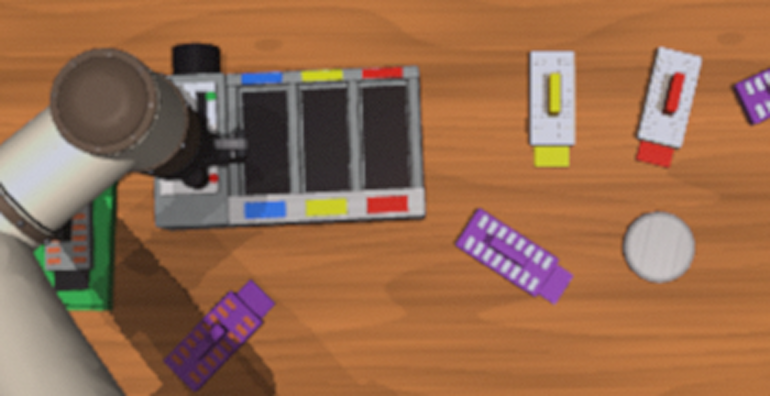

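The old cassette lies flat in the green tray (crop 70,235). Yellow at (552,95) and red at (672,95) haven't moved. I go to yellow now.

Emit:
servo_tool --commands '[[[110, -0.007, -0.033, 0, 0, 0, 0], [110, -0.007, -0.033, 0, 0, 0, 0], [110, -0.007, -0.033, 0, 0, 0, 0], [110, -0.007, -0.033, 0, 0, 0, 0], [110, -0.007, -0.033, 0, 0, 0, 0], [110, -0.007, -0.033, 0, 0, 0, 0], [110, -0.007, -0.033, 0, 0, 0, 0], [110, -0.007, -0.033, 0, 0, 0, 0], [110, -0.007, -0.033, 0, 0, 0, 0], [110, -0.007, -0.033, 0, 0, 0, 0]]]'

```text
clock: 16.35
position: [569.9, -136.1, 220.8]
ee_rot: [-0.014, 1.0, 0.0, -0.0]
contact_force: [-0.2, 0.9, 0.5]
gripper_width: 48.7
grasp_force: 0.0
```

Emit:
servo_tool --commands '[[[110, -0.008, -0.033, 0.02, 0, 0, 0], [110, -0.008, -0.033, 0.02, 0, 0, 0], [110, 0, 0, 0, 0, 0, 1.6], [110, 0, 0, 0, 0, 0, 0], [110, 0, 0, 0, 0, 0, 0], [110, 0, 0, 0, 0, 0, 0]]]'

```text
clock: 16.85
position: [588.1, -199.4, 181.7]
ee_rot: [-0.001, 1.0, -0.0, 0.001]
contact_force: [-0.8, 1.1, -0.5]
gripper_width: 48.4
grasp_force: 0.0
```

```bash
python3 - <<'E'
from h import *
d=snap("wrist","8");d0=dict(np.load("pics/top7.npz"))
bl=blobs(d,"yellow",(0,0,640,400),smin=90,vmin=50,amin=80);print(bl)
h=cv2.cvtColor(d["frame"],cv2.COLOR_BGR2HSV);m=cv2.inRange(h,(0,0,130),(180,60,255))
c=max(cv2.findContours(m,cv2.RETR_EXTERNAL,cv2.CHAIN_APPROX_NONE)[0],key=cv2.contourArea);print(cv2.boundingRect(c))
b=cv2.boxPoints(cv2.minAreaRect(c));print([(p.round().tolist(),onz(d,p,20).round(1)[:2]) for p in b])
for q in bl: print(q[:2],onz(d,q[:2],6).round(1),onz(d,q[:2],55).round(1),tri(d0,(360.5,170.5),d,q[:2]))
E
```

```text
t 16.9 pos [ 588.2 -199.1  182. ] axes [[-1.0, -0.002, 0.002], [-0.002, 1.0, -0.0], [-0.002, -0.0, -1.0]] w 48.3 F [0.2 0.6 1.1]
[(615.0, 217.6, 12.2, 48.3, 88), (314.0, 186.0, 56.0, 14.0, 90), (316.2, 107.7, 43.0, 26.6, 2)]
(143, 116, 65, 119)
[([136.0, 226.0], array([ 643.8, -405.5])), ([152.0, 116.0], array([ 525.4, -366.8])), ([208.0, 124.0], array([ 532.9, -312.3])), ([193.0, 234.0], array([ 653.3, -344.2]))]
(615.0, 217.6) [638.5 134.6   6. ] [618.   83.1  55. ] (array([ 494.71761299, -183.75323812,  309.79486224]), np.float64(32.45059887747875))
(314.0, 186.0) [ 601.2 -209.1    6. ] [ 586.5 -207.5   55. ] (array([ 469.24071623, -181.94536656,  424.15632482]), np.float64(29.47796998754794))
(316.2, 107.7) [ 518.3 -206.1    6. ] [ 516.4 -205.    55. ] (array([ 516.46801557, -206.34538672,   34.43662056]), np.float64(2.2602582458472527))
```

View pics/wrist8.png

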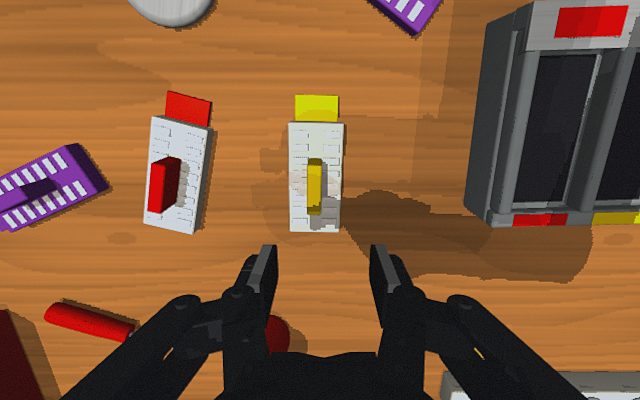

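The yellow cassette is centred: tongue at (316,108), rib at (314,186). Red is at (178,170). I descend on yellow.

Emit:
servo_tool --commands '[[[110, -0.004, -0.008, 0.03, 0, 0, 0], [110, 0, 0, 0.03, 0, 0, 0], [110, 0, 0, 0.03, 0, 0, 0], [110, 0, 0, 0.03, 0, 0, 0], [110, 0, 0, 0.02, 0, 0, 0], [110, 0, 0, 0.013, 0, 0, 0], [110, 0, 0, 0, 0, 0, 0], [255, 0, 0, 0, 0, 0, 0], [255, 0, 0, 0, 0, 0, 0], [255, 0, 0, 0, 0, 0, 0]]]'

```text
clock: 17.73
position: [593.2, -207.8, 30.1]
ee_rot: [-0.001, 1.0, -0.0, 0.002]
contact_force: [0.2, 1.4, -1.9]
gripper_width: 13.4
grasp_force: 43.2
```

Emit:
servo_tool --commands '[[[255, 0, 0, 0, 0, 0, 0], [255, 0, 0, 0, 0, 0, 0], [255, 0, 0, 0, 0, 0, 0]]]'

```text
clock: 17.98
position: [593.1, -207.9, 30.0]
ee_rot: [-0.001, 1.0, -0.0, 0.002]
contact_force: [-0.5, 2.5, 6.4]
gripper_width: 13.1
grasp_force: 61.6
```

Emit:
servo_tool --commands '[[[255, 0, 0, -0.02, 0, 0, 0], [255, 0, 0, -0.03, 0, 0, -1.6], [255, 0, 0, -0.035, 0, 0, 0], [255, 0, 0, -0.035, 0, 0, 0], [255, 0, 0, -0.035, 0, 0, 0], [255, 0, 0, -0.035, 0, 0, 0], [255, 0.004, 0.0315, 0, 0, 0, 0], [255, 0.004, 0.0315, 0, 0, 0, 0], [255, 0.004, 0.0315, 0, 0, 0, 0], [255, 0.004, 0.0315, 0, 0, 0, 0]]]'

```text
clock: 18.82
position: [571.1, -81.4, 217.9]
ee_rot: [-0.014, 1.0, 0.0, -0.0]
contact_force: [0.9, 0.4, -1.3]
gripper_width: 12.7
grasp_force: 60.6
```

Emit:
servo_tool --commands '[[[255, 0.004, 0.0315, 0, 0, 0, 0], [255, 0.004, 0.0315, 0, 0, 0, 0], [255, 0.004, 0.0315, 0, 0, 0, 0], [255, 0.004, 0.0315, 0, 0, 0, 0], [255, 0.004, 0.0315, 0, 0, 0, 0], [255, 0, 0, 0, 0, 0, 0], [255, 0, 0, 0, 0, 0, 0], [255, 0, 0, 0, 0, 0, 0], [255, 0, 0, 0, 0, 0, 0]]]'

```text
clock: 19.57
position: [547.5, 73.6, 217.8]
ee_rot: [-0.014, 1.0, -0.0, -0.0]
contact_force: [-0.7, 0.2, -1.4]
gripper_width: 12.9
grasp_force: 60.6
```

```bash
cat >> h.py <<'E'
def inhand(d,col,s):
    "tongue & lips; s=state; tongue underside plane tcp-30"
    z=s["position"][2]-24
    bl=blobs(d,col,(200,0,450,330),smin=90,vmin=50,amin=150)
    for b in bl: print(col,b,"@tongue",onz(d,b[:2],z).round(1)-s["position"].round(1),"@71",onz(d,b[:2],71).round(1))
E
python3 - <<'E'
from h import *
from bench import arm
d=snap("wrist","9");inhand(d,"yellow",arm.read_state())
for c in("red","blue"): print(c,[(b,onz(d,b[:2],71).round(1)[:2]) for b in blobs(d,c,(100,0,450,150),amin=200)])
E
```

```text
t 19.6 pos [547.6  73.5 217.8] axes [[-1.0, -0.027, -0.0], [-0.027, 1.0, -0.0], [0.0, -0.0, -1.0]] w 13.0 F [-0.6  0.4 -1. ]
yellow (323.5, 264.5, 117.0, 31.0, 90) @tongue [ 18.9   1.3 -24. ] @71 [641.5  76.9  71. ]
yellow (324.0, 101.0, 68.0, 82.0, 90) @tongue [-79.3  -1.  -24. ] @71 [470.4  72.8  71. ]
red [((243.0, 79.5, 23.0, 56.0, 90), array([ 4.54e+02, -3.00e-01]))]
blue [((408.5, 78.5, 23.0, 57.0, 90), array([449.2, 147.9]))]
```

View pics/wrist9.png

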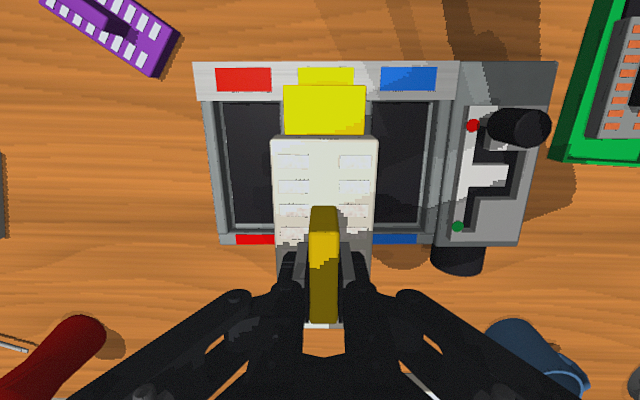

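```bash
python3 - <<'E'
from h import *
d=dict(np.load("pics/wrist9.npz"));g=d["frame"]
for p in((324.5,86),(325,137)): print("tongue tip/root",onz(d,p,193.8).round(1)-[547.6,73.5,0])
r=g[60:130,243].mean(1);print("lip red col",[(60+i,int(v)) for i,v in enumerate(r) if i>25][:25])
r=g[60:130,408].mean(1);print("lip blue col",[(60+i,int(v)) for i,v in enumerate(r) if i>25][:25])
for p in((243,101),(408,101)): print(onz(d,p,71).round(1))
r=g[200:250,255].mean(1);print([(200+i,int(v)) for i,v in enumerate(r)])
E
```

```text
tongue tip/root [-86.7  -1.  193.8]
tongue tip/root [-60.6   0.  193.8]
lip red col [(86, 95), (87, 96), (88, 98), (89, 93), (90, 98), (91, 147), (92, 202), (93, 198), (94, 196), (95, 198), (96, 202), (97, 205), (98, 203), (99, 211), (100, 199), (101, 60), (102, 44), (103, 29), (104, 36), (105, 57), (106, 56), (107, 52), (108, 53), (109, 55), (110, 52)]
lip blue col [(86, 101), (87, 99), (88, 97), (89, 95), (90, 121), (91, 149), (92, 143), (93, 148), (94, 147), (95, 146), (96, 148), (97, 147), (98, 152), (99, 145), (100, 77), (101, 56), (102, 17), (103, 35), (104, 35), (105, 35), (106, 35), (107, 33), (108, 33), (109, 36), (110, 36)]
[472.4  -1.4  71. ]
[468.4 149.7  71. ]
[(200, 36), (201, 39), (202, 37), (203, 39), (204, 37), (205, 39), (206, 36), (207, 40), (208, 41), (209, 38), (210, 40), (211, 39), (212, 37), (213, 39), (214, 38), (215, 39), (216, 42), (217, 38), (218, 42), (219, 38), (220, 40), (221, 36), (222, 37), (223, 95), (224, 160), (225, 155), (226, 150), (227, 128), (228, 94), (229, 47), (230, 60), (231, 73), (232, 107), (233, 131), (234, 108), (235, 77), (236, 79), (237, 80), (238, 80), (239, 80), (240, 80), (241, 80), (242, 79), (243, 75), (244, 102), (245, 119), (246, 125), (247, 123), (248, 122), (249, 118)]
```

Emit:
servo_tool --commands '[[[255, 0, 0.003, 0, 0, -3, 0], [255, 0, 0, 0, 0, -3, 0], [255, 0, 0, 0, 0, -3, 0], [255, 0, 0, 0, 0, -3, 0], [255, 0, 0, 0, 0, -3, 0], [255, 0.0052, 0, 0.024, 0, 0, 0], [255, 0.0052, 0, 0.024, 0, 0, 0], [255, 0.0052, 0, 0.024, 0, 0, 0], [255, 0.005, 0, 0.024, 0, 0, 0], [255, 0, 0, 0, 0, 0, 0]]]'

```text
clock: 20.45
position: [549.3, 74.6, 114.9]
ee_rot: [-0.013, 0.992, -0.001, 0.125]
contact_force: [-1.1, -1.1, -2.0]
gripper_width: 12.9
grasp_force: 60.5
```

Emit:
servo_tool --commands '[[[255, 0, 0, 0, 0, 0, 0], [255, 0, 0, 0, 0, 0, 0]]]'

```text
clock: 20.62
position: [553.7, 77.4, 121.3]
ee_rot: [-0.014, 0.991, 0.002, 0.132]
contact_force: [0.2, -0.8, -0.2]
gripper_width: 12.9
grasp_force: 60.5
```

```bash
python3 - <<'E'
from h import *
d=snap("wrist","10")
E
```

```text
t 20.7 pos [553.9  77.7 121.8] axes [[-0.965, -0.028, 0.262], [-0.027, 1.0, 0.008], [-0.262, 0.001, -0.965]] w 13.3 F [-0.1 -0.1 -1.7]
```

View pics/wrist10.png

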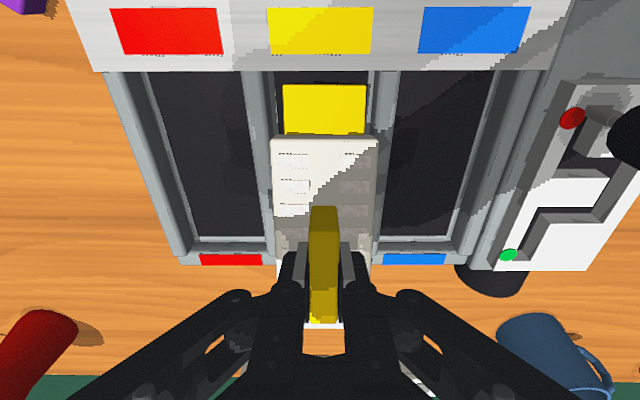

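Emit:
servo_tool --commands '[[[255, 0.0015, -0.001, 0.0056, 0, 0, 0], [255, 0.0015, 0, 0.0056, 0, 0, 0], [255, 0.0015, 0, 0.0056, 0, 0, 0], [255, 0, 0, 0, 0, 0, 0], [255, 0, 0, 0, 0, 0, 0], [255, 0, 0, 0, 0, 0, 0]]]'

```text
clock: 21.17
position: [552.7, 76.7, 102.5]
ee_rot: [-0.014, 0.991, 0.002, 0.131]
contact_force: [0.6, -0.5, -1.7]
gripper_width: 12.6
grasp_force: 60.6
```

Emit:
servo_tool --commands '[[[255, 0.005, 0, -0.0013, 0, 0, 0], [255, 0.005, 0, -0.0013, 0, 0, 0], [255, 0.005, 0, -0.0013, 0, 0, 0], [255, 0.0045, 0, -0.0012, 0, 0, 0], [255, 0, 0, 0, 0, 0, 0], [255, 0, 0, 0, 0, 0, 0]]]'

```text
clock: 21.67
position: [532.1, 76.1, 102.6]
ee_rot: [-0.014, 0.991, 0.002, 0.131]
contact_force: [0.1, -1.3, -2.0]
gripper_width: 12.7
grasp_force: 60.6
```

Emit:
servo_tool --commands '[[[255, -0.0014, 0, 0.0045, 0, 3, 0], [255, -0.0014, 0, 0.0045, 0, 3, 0], [255, -0.0014, 0, 0.0045, 0, 3, 0], [255, -0.0014, 0, 0.0045, 0, 3, 0], [255, -0.0014, 0, 0.0045, 0, 3, 0], [255, 0, 0, 0, 0, 0, 0], [255, 0, 0, 0, 0, 0, 0]]]'

```text
clock: 22.25
position: [543.4, 76.3, 80.8]
ee_rot: [-0.014, 1.0, -0.0, 0.0]
contact_force: [-0.5, -1.0, -2.2]
gripper_width: 12.9
grasp_force: 60.6
```

Emit:
servo_tool --commands '[[[255, 0, 0, 0.001, 0, 0, 0], [255, 0, 0, 0, 0, 0, 0], [110, 0, 0, 0, 0, 0, 0], [110, 0, 0, 0, 0, 0, 0], [110, 0, 0, 0, 0, 0, 0], [110, 0, 0, 0, 0, 0, 0], [110, 0, 0, -0.03, 0, 0, 0], [110, 0, 0, -0.035, 0, 0, 0], [110, 0, 0, -0.035, 0, 0, 0], [110, 0, 0, -0.035, 0, 0, 0]]]'

```text
clock: 23.08
position: [542.5, 76.1, 217.0]
ee_rot: [-0.014, 1.0, -0.0, -0.0]
contact_force: [1.8, -0.1, 0.5]
gripper_width: 48.6
grasp_force: 0.0
```

Emit:
servo_tool --commands '[[[110, 0, 0, 0, 0, 0, 0], [110, 0, 0, 0, 0, 0, 0], [110, 0, 0, 0, 0, 0, 0]]]'

```text
clock: 23.33
position: [542.3, 76.2, 215.0]
ee_rot: [-0.014, 1.0, 0.0, -0.0]
contact_force: [0.1, -0.1, -0.5]
gripper_width: 48.5
grasp_force: 0.0
```

```bash
python3 - <<'E'
from h import *
d=snap("wrist","11");t=snap("top","11")
h=cv2.cvtColor(d["frame"],cv2.COLOR_BGR2HSV);m=cv2.inRange(h,(0,0,150),(180,50,255));m[:,:250]=0;m[:,390:]=0
print("rib",blobs(d,"yellow",(250,100,400,240),smin=90,vmin=50,amin=80))
k=[cv2.boundingRect(c) for c in cv2.findContours(m,cv2.RETR_EXTERNAL,cv2.CHAIN_APPROX_SIMPLE)[0] if cv2.contourArea(c)>200];print("white",k)
for c in("red",): print(c,[(b,onz(t,b[:2],6).round(1)[:2],onz(t,b[:2],55).round(1)[:2]) for b in blobs(t,c,(380,90,480,200),amin=30)])
a=cv2.resize(d["frame"][40:280,150:480],None,fx=1.2,fy=1.2);b=cv2.resize(t["frame"][100:250,100:450],None,fx=1.13,fy=1.13)
cv2.imwrite("pics/c11.png",np.vstack([a,cv2.resize(b,(a.shape[1],180))]))
E
```

```text
t 23.4 pos [542.   76.1 214.2] axes [[-1.0, -0.028, -0.002], [-0.028, 1.0, -0.0], [0.002, -0.0, -1.0]] w 48.4 F [-0.5 -0.2 -0.1]
t 23.4 pos [542.   76.  213.9] axes [[-1.0, -0.028, -0.003], [-0.028, 1.0, -0.001], [0.003, -0.001, -1.0]] w 48.6 F [ 0.1  0.3 -0.3]
rib [(323.5, 186.0, 15.0, 60.0, 0), (322.5, 111.5, 11.0, 45.0, 90)]
white [(294, 118, 59, 117), (250, 67, 140, 71)]
red [((407.3, 169.7, 16.5, 9.5, 14), array([ 520. , -341.3]), array([ 513.4, -331.8])), ((416.3, 141.6, 5.0, 17.9, 13), array([ 599.4, -369. ]), array([ 590. , -358.6]))]
```

View pics/c11.png

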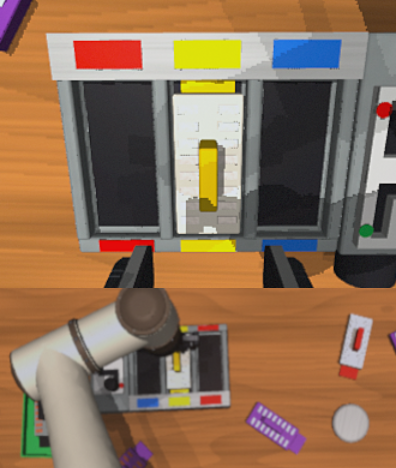

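Crop shows the yellow cassette flat in its bay, its tongue under the lip at (207,87). Red hasn't moved; top view puts its tongue at (407,170). I've used up the picture budget (16 viewed against 14), so from here I rely on numeric measurements only.

Emit:
servo_tool --commands '[[[110, -0.0026, -0.0333, 0, 0, 0, 0], [110, -0.0026, -0.0333, 0, 0, 0, 0], [110, -0.0026, -0.0333, 0, 0, 0, 0], [110, -0.0026, -0.0333, 0, 0, 0, 0], [110, -0.0026, -0.0333, 0, 0, 0, 0], [110, -0.0026, -0.0333, 0, 0, 0, 0], [110, -0.0026, -0.0333, 0, 0, 0, 0], [110, -0.0026, -0.0333, 0, 0, 0, 0], [110, -0.0026, -0.0333, 0, 0, 0, 0], [110, -0.0026, -0.0333, 0, 0, 0, 0]]]'

```text
clock: 24.27
position: [577.6, -257.4, 213.4]
ee_rot: [-0.014, 1.0, 0.0, -0.002]
contact_force: [0.0, 0.8, 1.3]
gripper_width: 48.5
grasp_force: 0.0
```

Emit:
servo_tool --commands '[[[110, -0.0026, -0.0333, 0, 0, 0, 0], [110, -0.0026, -0.0333, 0, 0, 0, 0], [110, -0.0026, -0.0333, 0, 0, 0, 0], [110, 0, 0, 0.015, 0, 0, 5.2], [110, 0, 0, 0.015, 0, 0, 5.2], [110, 0, 0, 0, 0, 0, 5.2], [110, 0, 0, 0, 0, 0, 0], [110, 0, 0, 0, 0, 0, 0], [110, 0, 0, 0, 0, 0, 0]]]'

```text
clock: 25.02
position: [589.1, -355.4, 185.1]
ee_rot: [0.12, 0.993, -0.0, -0.0]
contact_force: [-0.1, -0.2, 0.2]
gripper_width: 48.8
grasp_force: 0.0
```

```bash
python3 - <<'E'
from h import *
d=snap("wrist","12")
for b in blobs(d,"red",(150,0,500,260),smin=90,vmin=50,amin=80): print(b,onz(d,b[:2],6).round(1)[:2],onz(d,b[:2],55).round(1)[:2])
h=cv2.cvtColor(d["frame"],cv2.COLOR_BGR2HSV);m=cv2.inRange(h,(0,0,130),(180,60,255));m[260:]=0
c=max(cv2.findContours(m,cv2.RETR_EXTERNAL,cv2.CHAIN_APPROX_NONE)[0],key=cv2.contourArea)
b=cv2.boxPoints(cv2.minAreaRect(c));print([(p.round().tolist(),onz(d,p,20).round(1)[:2].tolist()) for p in b])
E
```

```text
t 25.1 pos [ 589.2 -355.4  185.5] axes [[-0.971, 0.24, 0.0], [0.24, 0.971, -0.0], [-0.0, -0.0, -1.0]] w 48.6 F [-1.2  0.1  0.4]
(322.0, 184.0, 56.0, 14.0, 90) [ 599.9 -359. ] [ 586.1 -355.3]
(323.0, 106.0, 26.0, 42.0, 90) [ 519.5 -338. ] [ 517.9 -337.5]
[([295.0, 229.0], [639.6, -400.0]), ([295.0, 120.0], [525.3, -368.0]), ([349.0, 120.0], [538.2, -316.0]), ([349.0, 229.0], [654.1, -341.3])]
```

Emit:
servo_tool --commands '[[[110, -0.002, 0, 0.03, 0, 0, 0], [110, 0, 0, 0.03, 0, 0, 0], [110, 0, 0, 0.03, 0, 0, 0], [110, 0, 0, 0.03, 0, 0, 0], [110, 0, 0, 0.022, 0, 0, 0], [110, 0, 0, 0.013, 0, 0, 0], [110, 0, 0, 0, 0, 0, 0], [255, 0, 0, 0, 0, 0, 0], [255, 0, 0, 0, 0, 0, 0], [255, 0, 0, 0, 0, 0, 0]]]'

```text
clock: 25.9
position: [592.4, -356.6, 32.9]
ee_rot: [0.121, 0.993, -0.001, 0.002]
contact_force: [1.3, 3.3, -1.7]
gripper_width: 13.3
grasp_force: 40.1
```

Emit:
servo_tool --commands '[[[255, 0, 0, 0, 0, 0, 0], [255, 0, 0, 0, 0, 0, 0], [255, 0, 0, 0, 0, 0, 0]]]'

```text
clock: 26.15
position: [592.4, -356.7, 32.8]
ee_rot: [0.121, 0.993, -0.001, 0.002]
contact_force: [0.0, -0.6, 6.1]
gripper_width: 12.7
grasp_force: 62.5
```

Emit:
servo_tool --commands '[[[255, 0, 0, -0.02, 0, 0, 0], [255, 0, 0, -0.03, 0, 0, 0], [255, 0, 0, -0.035, 0, 0, -5.2], [255, 0, 0, -0.035, 0, 0, -5.2], [255, 0, 0, -0.035, 0, 0, -5.2], [255, 0, 0, -0.032, 0, 0, 0], [255, 0.003, 0.0327, 0, 0, 0, 0], [255, 0.003, 0.0327, 0, 0, 0, 0], [255, 0.003, 0.0327, 0, 0, 0, 0], [255, 0.003, 0.0327, 0, 0, 0, 0]]]'

```text
clock: 26.98
position: [573.9, -224.0, 216.7]
ee_rot: [-0.014, 1.0, 0.001, -0.001]
contact_force: [1.4, 0.0, -0.9]
gripper_width: 12.7
grasp_force: 61.3
```

Emit:
servo_tool --commands '[[[255, 0.003, 0.0327, 0, 0, 0, 0], [255, 0.003, 0.0327, 0, 0, 0, 0], [255, 0.003, 0.0327, 0, 0, 0, 0], [255, 0.003, 0.0327, 0, 0, 0, 0], [255, 0.003, 0.0327, 0, 0, 0, 0], [255, 0.003, 0.0327, 0, 0, 0, 0], [255, 0.003, 0.0327, 0, 0, 0, 0], [255, 0, 0, 0, 0, 0, 0], [255, 0, 0, 0, 0, 0, 0], [255, 0, 0, 0, 0, 0, 0]]]'

```text
clock: 27.82
position: [547.1, 2.8, 217.0]
ee_rot: [-0.014, 1.0, 0.0, -0.001]
contact_force: [-0.5, -0.1, -2.6]
gripper_width: 12.5
grasp_force: 61.3
```

```bash
python3 - <<'E'
from h import *
from bench import arm
d=snap("wrist","13");p=arm.read_state()["position"];z=p[2]-26.8
h=cv2.cvtColor(d["frame"],cv2.COLOR_BGR2HSV)
m=cv2.inRange(h,(0,90,50),(9,255,255))|cv2.inRange(h,(171,90,50),(180,255,255))
for r in range(58,146,4):
    c=np.where(m[r,230:420])[0]
    print(r,(c.min()+230,c.max()+230,len(c)) if len(c) else None,end=";")
print()
print("yel,blue lip",[(b,onz(d,b[:2],71).round(1)[:2]) for c in("yellow","blue") for b in blobs(d,c,(330,0,640,130),amin=200)])
col=d["frame"][60:140,402].astype(int).mean(1);print([(60+i,int(v)) for i,v in enumerate(col) if 30<=i<50])
np.save("pics/p13.npy",p)
E
```

```text
t 27.9 pos [547.3   2.2 217. ] axes [[-1.0, -0.028, -0.001], [-0.028, 1.0, 0.0], [0.001, 0.0, -1.0]] w 12.8 F [-0.1 -1.  -2.2]
58 None;62 (np.int64(232), np.int64(232), 1);66 (np.int64(230), np.int64(230), 1);70 (np.int64(335), np.int64(345), 11);74 (np.int64(295), np.int64(350), 56);78 (np.int64(295), np.int64(350), 56);82 (np.int64(295), np.int64(349), 55);86 (np.int64(283), np.int64(364), 82);90 (np.int64(283), np.int64(364), 82);94 (np.int64(283), np.int64(364), 82);98 (np.int64(283), np.int64(364), 82);102 (np.int64(283), np.int64(363), 81);106 (np.int64(284), np.int64(363), 80);110 (np.int64(284), np.int64(363), 80);114 (np.int64(284), np.int64(363), 80);118 (np.int64(284), np.int64(363), 80);122 (np.int64(284), np.int64(363), 80);126 (np.int64(284), np.int64(363), 80);130 (np.int64(285), np.int64(362), 78);134 None;138 None;142 None;
yel,blue lip [((398.5, 108.5, 11.0, 45.0, 90), array([474.6,  70.6])), ((405.0, 81.5, 23.0, 56.0, 90), array([451.3,  73.9])), ((487.0, 81.5, 23.0, 58.0, 90), array([449.2, 147.3]))]
[(90, 137), (91, 138), (92, 136), (93, 121), (94, 126), (95, 136), (96, 136), (97, 135), (98, 135), (99, 136), (100, 137), (101, 140), (102, 136), (103, 93), (104, 56), (105, 80), (106, 123), (107, 127), (108, 125), (109, 125)]
```

Emit:
servo_tool --commands '[[[255, 0, -0.001, 0, 0, -3, 0], [255, 0, 0, 0, 0, -3, 0], [255, 0, 0, 0, 0, -3, 0], [255, 0, 0, 0, 0, -3, 0], [255, 0, 0, 0, 0, -3, 0], [255, 0.0041, 0, 0.023, 0, 0, 0], [255, 0.0041, 0, 0.023, 0, 0, 0], [255, 0.0041, 0, 0.023, 0, 0, 0], [255, 0.0041, 0, 0.023, 0, 0, 0], [255, 0, 0, 0, 0, 0, 0]]]'

```text
clock: 28.7
position: [552.1, -0.6, 119.1]
ee_rot: [-0.012, 0.992, 0.0, 0.125]
contact_force: [-0.9, -0.0, -1.6]
gripper_width: 12.7
grasp_force: 61.2
```

Emit:
servo_tool --commands '[[[255, 0, 0, 0, 0, 0, 0], [255, 0, 0, 0, 0, 0, 0], [255, 0, 0, 0, 0, 0, 0], [255, 0, 0, 0, 0, 0, 0]]]'

```text
clock: 29.03
position: [556.6, 2.0, 126.0]
ee_rot: [-0.014, 0.991, 0.002, 0.132]
contact_force: [-0.6, 0.4, -1.8]
gripper_width: 12.7
grasp_force: 61.3
```

```bash
python3 - <<'E'
from h import *
d=snap("wrist","14")
print([b for b in blobs(d,"red",(150,0,450,150),smin=90,vmin=50,amin=300)],[(b,onz(d,b[:2],71).round(1)[:2]) for c in("red","yellow") for b in blobs(d,c,(150,0,520,65),amin=300)])
g=d["frame"].astype(int).mean(2)
for c in(300,345): print(c,[(r,int(g[r,c])) for r in range(50,100,2)])
print([(c,int(g[80,c])) for c in range(240,400,4)])
E
```

```text
t 29.1 pos [556.4   2.  125.7] axes [[-0.965, -0.028, 0.261], [-0.027, 1.0, 0.008], [-0.261, 0.001, -0.965]] w 13.1 F [ 0.2  0.3 -1.6]
[(323.0, 108.5, 49.0, 82.0, 90), (323.0, 28.0, 46.0, 104.0, 90)] [((322.5, 28.0, 46.0, 103.0, 90), array([453.5,  -0.6])), ((468.5, 27.5, 45.0, 101.0, 90), array([451.3,  71.6]))]
300 [(50, 72), (52, 89), (54, 142), (56, 140), (58, 141), (60, 146), (62, 146), (64, 145), (66, 152), (68, 15), (70, 35), (72, 34), (74, 31), (76, 36), (78, 32), (80, 39), (82, 11), (84, 39), (86, 85), (88, 74), (90, 81), (92, 79), (94, 77), (96, 84), (98, 79)]
345 [(50, 83), (52, 147), (54, 141), (56, 139), (58, 140), (60, 144), (62, 142), (64, 144), (66, 150), (68, 14), (70, 29), (72, 31), (74, 34), (76, 31), (78, 36), (80, 31), (82, 15), (84, 40), (86, 78), (88, 79), (90, 76), (92, 74), (94, 73), (96, 74), (98, 77)]
[(240, 102), (244, 102), (248, 107), (252, 116), (256, 116), (260, 115), (264, 94), (268, 41), (272, 54), (276, 63), (280, 34), (284, 35), (288, 35), (292, 30), (296, 35), (300, 39), (304, 34), (308, 35), (312, 35), (316, 33), (320, 37), (324, 32), (328, 33), (332, 28), (336, 34), (340, 33), (344, 34), (348, 32), (352, 29), (356, 33), (360, 32), (364, 35), (368, 31), (372, 116), (376, 49), (380, 85), (384, 110), (388, 113), (392, 111), (396, 111)]
```

Emit:
servo_tool --commands '[[[255, 0.0017, 0, 0.0063, 0, 0, 0], [255, 0.0017, 0, 0.0063, 0, 0, 0], [255, 0.0016, 0, 0.0062, 0, 0, 0], [255, 0, 0, 0, 0, 0, 0], [255, 0, 0, 0, 0, 0, 0], [255, 0, 0, 0, 0, 0, 0]]]'

```text
clock: 29.58
position: [555.5, 1.9, 104.4]
ee_rot: [-0.014, 0.991, 0.002, 0.13]
contact_force: [-0.0, -0.4, -1.6]
gripper_width: 12.7
grasp_force: 61.4
```

Emit:
servo_tool --commands '[[[255, 0.005, 0, -0.0013, 0, 0, 0], [255, 0.005, 0, -0.0013, 0, 0, 0], [255, 0.005, 0, -0.0013, 0, 0, 0], [255, 0.005, 0, -0.0013, 0, 0, 0], [255, 0, 0, 0, 0, 0, 0], [255, 0, 0, 0, 0, 0, 0]]]'

```text
clock: 30.08
position: [534.7, 1.3, 104.8]
ee_rot: [-0.014, 0.991, 0.002, 0.131]
contact_force: [0.2, 0.5, -1.9]
gripper_width: 12.5
grasp_force: 61.3
```

Emit:
servo_tool --commands '[[[255, -0.0016, 0, 0.0045, 0, 3, 0], [255, -0.0016, 0, 0.0045, 0, 3, 0], [255, -0.0016, 0, 0.0045, 0, 3, 0], [255, -0.0016, 0, 0.0045, 0, 3, 0], [255, -0.0016, 0, 0.0045, 0, 3, 0], [255, 0, 0, 0, 0, 0, 0], [255, 0, 0, 0, 0, 0, 0]]]'

```text
clock: 30.67
position: [547.1, 1.7, 83.3]
ee_rot: [-0.014, 1.0, 0.0, 0.001]
contact_force: [-0.9, -1.0, -2.7]
gripper_width: 13.0
grasp_force: 61.3
```

Emit:
servo_tool --commands '[[[255, 0, 0, 0.0005, 0, 0, 0], [255, 0, 0, 0, 0, 0, 0], [110, 0, 0, 0, 0, 0, 0], [110, 0, 0, 0, 0, 0, 0], [110, 0, 0, 0, 0, 0, 0], [110, 0, 0, 0, 0, 0, 0], [110, 0, 0, -0.03, 0, 0, 0], [110, 0, 0, -0.035, 0, 0, 0], [110, 0, 0, -0.035, 0, 0, 0], [110, 0, 0, -0.035, 0, 0, 0]]]'

```text
clock: 31.5
position: [546.1, 1.5, 219.9]
ee_rot: [-0.014, 1.0, -0.0, 0.0]
contact_force: [1.5, 0.2, -0.5]
gripper_width: 48.5
grasp_force: 0.0
```

Emit:
servo_tool --commands '[[[110, 0, 0, 0, 0, 0, 0], [110, 0, 0, 0, 0, 0, 0], [110, 0, 0, 0, 0, 0, 0]]]'

```text
clock: 31.75
position: [545.9, 1.7, 217.9]
ee_rot: [-0.014, 1.0, 0.0, -0.0]
contact_force: [-0.1, -0.3, 0.8]
gripper_width: 48.9
grasp_force: 0.0
```

```bash
python3 - <<'E'
from h import *
d=snap("wrist","15");y=dict(np.load("pics/wrist11.npz"))
for n,q,c in(("yellow@11",y,"yellow"),("red@15",d,"red"),("yellow@15",d,"yellow")):
    print(n,[(b,onz(q,b[:2],56).round(1)[:2],onz(q,b[:2],105).round(1)[:2]) for b in blobs(q,c,(230,90,430,235),smin=90,vmin=50,amin=80)])
for q in(y,d):
    h=cv2.cvtColor(q["frame"],cv2.COLOR_BGR2HSV);m=cv2.inRange(h,(0,0,120),(180,50,255));m[:,:288]=0;m[:,358:]=0;m[:116]=0;m[240:]=0
    k=max(cv2.findContours(m,cv2.RETR_EXTERNAL,cv2.CHAIN_APPROX_SIMPLE)[0],key=cv2.contourArea);x,yy,w,hh=cv2.boundingRect(k)
    print((x,yy,w,hh),[onz(q,p,70).round(1)[:2] for p in((x+w/2,yy),(x+w/2,yy+hh))])
h=cv2.cvtColor(d["frame"],cv2.COLOR_BGR2HSV);m=cv2.inRange(h,(0,0,0),(180,255,40));
print("reddot",blobs(d,"red",(440,60,640,200),amin=30))
E
```

```text
t 31.8 pos [545.6   1.5 217.1] axes [[-1.0, -0.028, -0.002], [-0.028, 1.0, -0.0], [0.002, -0.0, -1.0]] w 48.7 F [0.  0.2 0. ]
yellow@11 [((323.5, 186.0, 15.0, 60.0, 0), array([550. ,  77.3]), array([535.4,  76.9])), ((322.5, 111.5, 11.0, 45.0, 90), array([475.1,  74.3]), array([472.7,  74.3])), ((322.5, 93.5, 7.0, 55.0, 90), array([458.6,  73.9]), array([458.9,  74. ]))]
red@15 [((323.0, 185.0, 58.0, 14.0, 90), array([553.5,   2.2]), array([539. ,   1.8])), ((323.0, 110.5, 11.0, 44.0, 90), array([4.779e+02, 2.000e-01]), array([4.756e+02, 1.000e-01])), ((323.0, 92.5, 5.0, 54.0, 90), array([ 4.614e+02, -3.000e-01]), array([ 4.618e+02, -2.000e-01]))]
yellow@15 [((402.6, 183.6, 23.8, 59.3, 5), array([549.7,  85.9]), array([535.8,  72. ])), ((399.0, 110.0, 10.0, 46.0, 90), array([475.4,  74.1]), array([473.6,  62.1])), ((403.0, 92.5, 5.0, 52.0, 90), array([459.3,  76.2]), array([460. ,  63.9]))]
(293, 116, 61, 119) [array([478.4,  75.3]), array([599.7,  78.7])]
(294, 116, 60, 117) [array([482.2,   1.2]), array([602.4,   4.6])]
reddot [(550.5, 129.0, 10.6, 13.4, 45)]
```

Emit:
servo_tool --commands '[[[70, 0.008, 0.0315, 0, 0, 0, 0], [70, 0.008, 0.0315, 0, 0, 0, 0], [70, 0.008, 0.0315, 0, 0, 0, 0], [70, 0.008, 0.0315, 0, 0, 0, 0], [70, 0.008, 0.0315, 0, 0, 0, 0], [70, 0.008, 0.0315, 0, 0, 0, 0], [70, 0.009, 0.031, 0, 0, 0, 0], [70, 0, 0, 0, 0, 0, 0], [70, 0, 0, 0, 0, 0, 0], [70, 0, 0, 0, 0, 0, 0]]]'

```text
clock: 32.63
position: [482.7, 219.5, 216.9]
ee_rot: [-0.014, 1.0, -0.001, -0.001]
contact_force: [-0.2, -0.3, -0.3]
gripper_width: 62.0
grasp_force: 0.0
```

```bash
python3 - <<'E'
from h import *
d=snap("wrist","16")
h=cv2.cvtColor(d["frame"],cv2.COLOR_BGR2GRAY);m=cv2.inRange(h,0,38);m[:, :270]=0;m[:,380:]=0;m[:100]=0;m[300:]=0
for c in cv2.findContours(m,cv2.RETR_EXTERNAL,cv2.CHAIN_APPROX_NONE)[0]:
    if cv2.contourArea(c)>150: print(cv2.boundingRect(c),cv2.contourArea(c))
for b in blobs(d,"red",(230,100,400,260),amin=30)[:3]: print("dot",b,onz(d,b[:2],82).round(1))
g=d["frame"].astype(int).mean(2)
for r in(190,200,210,220): print(r,[(c,int(g[r,c])) for c in range(285,365,4)])
E
```

```text
t 32.7 pos [482.9 219.1 217.2] axes [[-1.0, -0.028, -0.002], [-0.028, 1.0, -0.002], [0.002, -0.002, -1.0]] w 61.9 F [ 0.  -0.9  0.1]
(270, 185, 17, 85) 593.5
(307, 181, 57, 97) 2013.5
dot (307.9, 188.2, 5.4, 11.2, 27) [485.6 205.1  82. ]
190 [(285, 133), (289, 120), (293, 115), (297, 68), (301, 127), (305, 82), (309, 64), (313, 21), (317, 19), (321, 20), (325, 18), (329, 21), (333, 25), (337, 11), (341, 97), (345, 94), (349, 191), (353, 184), (357, 184), (361, 191)]
200 [(285, 108), (289, 143), (293, 142), (297, 52), (301, 130), (305, 131), (309, 4), (313, 37), (317, 39), (321, 37), (325, 36), (329, 35), (333, 34), (337, 35), (341, 75), (345, 96), (349, 201), (353, 214), (357, 218), (361, 204)]
210 [(285, 119), (289, 141), (293, 142), (297, 35), (301, 143), (305, 89), (309, 34), (313, 36), (317, 32), (321, 38), (325, 36), (329, 33), (333, 34), (337, 33), (341, 25), (345, 132), (349, 130), (353, 132), (357, 132), (361, 133)]
220 [(285, 91), (289, 142), (293, 138), (297, 31), (301, 146), (305, 85), (309, 133), (313, 28), (317, 31), (321, 22), (325, 17), (329, 34), (333, 31), (337, 49), (341, 54), (345, 51), (349, 52), (353, 30), (357, 23), (361, 27)]
```

Knob spans columns 309–340 (centre 324), centred under the tool. I descend and grip.

Emit:
servo_tool --commands '[[[70, 0, 0, 0.03, 0, 0, 0], [70, 0, 0, 0.03, 0, 0, 0], [70, 0, 0, 0.03, 0, 0, 0], [70, 0, 0, 0.015, 0, 0, 0], [70, 0, 0, 0, 0, 0, 0], [255, 0, 0, 0, 0, 0, 0], [255, 0, 0, 0, 0, 0, 0], [255, 0, 0, 0, 0, 0, 0], [255, 0, 0, 0, 0, 0, 0], [255, 0, 0, 0, 0, 0, 0]]]'

```text
clock: 33.52
position: [484.3, 220.3, 115.0]
ee_rot: [-0.014, 1.0, 0.001, 0.002]
contact_force: [0.9, -0.9, 5.6]
gripper_width: 26.2
grasp_force: 58.9
```

Emit:
servo_tool --commands '[[[255, 0, 0, 0, 0, 0, 0], [255, -0.005, 0, 0, 0, 0, 0], [255, -0.005, 0, 0, 0, 0, 0], [255, -0.005, 0, 0, 0, 0, 0], [255, -0.005, 0, 0, 0, 0, 0], [255, -0.005, 0, 0, 0, 0, 0], [255, -0.005, 0, 0, 0, 0, 0], [255, -0.0025, 0, 0, 0, 0, 0], [255, 0, 0, 0, 0, 0, 0]]]'

```text
clock: 34.27
position: [516.9, 221.4, 115.0]
ee_rot: [-0.014, 1.0, 0.001, 0.001]
contact_force: [0.4, -1.3, 6.1]
gripper_width: 26.7
grasp_force: 59.4
```

Emit:
servo_tool --commands '[[[255, 0, 0.005, 0, 0, 0, 0], [255, 0, 0.005, 0, 0, 0, 0], [255, 0, 0, 0, 0, 0, 0]]]'

```text
clock: 34.52
position: [516.6, 231.9, 115.0]
ee_rot: [-0.015, 1.0, 0.001, 0.002]
contact_force: [-0.4, -0.6, 6.9]
gripper_width: 26.4
grasp_force: 59.2
```

Emit:
servo_tool --commands '[[[255, 0, 0.005, 0, 0, 0, 0], [255, 0, 0.005, 0, 0, 0, 0], [255, 0, 0.005, 0, 0, 0, 0], [255, 0, 0.005, 0, 0, 0, 0], [255, 0, 0.004, 0, 0, 0, 0], [255, 0, 0, 0, 0, 0, 0]]]'

```text
clock: 35.02
position: [515.8, 256.0, 115.0]
ee_rot: [-0.015, 1.0, 0.001, 0.002]
contact_force: [-0.0, 0.2, 6.3]
gripper_width: 26.3
grasp_force: 59.2
```

Emit:
servo_tool --commands '[[[255, -0.004, 0, 0, 0, 0, 0], [255, -0.004, 0, 0, 0, 0, 0], [255, 0, 0, 0, 0, 0, 0]]]'

```text
clock: 35.27
position: [523.9, 256.2, 115.0]
ee_rot: [-0.015, 1.0, 0.001, 0.002]
contact_force: [-1.1, 1.3, 6.1]
gripper_width: 26.7
grasp_force: 59.2
```

Emit:
servo_tool --commands '[[[255, -0.005, 0, 0, 0, 0, 0], [255, -0.005, 0, 0, 0, 0, 0], [255, -0.005, 0, 0, 0, 0, 0], [255, -0.005, 0, 0, 0, 0, 0], [255, -0.005, 0, 0, 0, 0, 0], [255, -0.002, 0, 0, 0, 0, 0], [255, 0, 0, 0, 0, 0, 0]]]'

```text
clock: 35.85
position: [551.0, 257.0, 115.0]
ee_rot: [-0.015, 1.0, 0.001, 0.002]
contact_force: [0.4, -0.1, 5.7]
gripper_width: 26.5
grasp_force: 59.2
```

Emit:
servo_tool --commands '[[[255, 0, -0.004, 0, 0, 0, 0], [255, 0, -0.004, 0, 0, 0, 0], [255, 0, 0, 0, 0, 0, 0]]]'

```text
clock: 36.1
position: [551.2, 248.7, 115.0]
ee_rot: [-0.015, 1.0, 0.001, 0.002]
contact_force: [1.6, -0.5, 5.2]
gripper_width: 26.4
grasp_force: 59.1
```

In the second cross leg (no resistance), so I continue across and then to the full-speed end.

Emit:
servo_tool --commands '[[[255, 0, -0.005, 0, 0, 0, 0], [255, 0, -0.005, 0, 0, 0, 0], [255, 0, -0.005, 0, 0, 0, 0], [255, 0, -0.005, 0, 0, 0, 0], [255, 0, -0.005, 0, 0, 0, 0], [255, 0, -0.001, 0, 0, 0, 0], [255, 0, 0, 0, 0, 0, 0]]]'

```text
clock: 36.68
position: [552.0, 222.6, 115.0]
ee_rot: [-0.014, 1.0, 0.001, 0.002]
contact_force: [0.5, -0.1, 5.5]
gripper_width: 26.5
grasp_force: 59.2
```

Emit:
servo_tool --commands '[[[255, -0.004, 0, 0, 0, 0, 0], [255, -0.004, 0, 0, 0, 0, 0], [255, 0, 0, 0, 0, 0, 0]]]'

```text
clock: 36.93
position: [559.9, 222.9, 115.0]
ee_rot: [-0.014, 1.0, 0.001, 0.002]
contact_force: [0.3, 0.3, 6.0]
gripper_width: 26.6
grasp_force: 59.3
```

Emit:
servo_tool --commands '[[[255, -0.005, 0, 0, 0, 0, 0], [255, -0.005, 0, 0, 0, 0, 0], [255, -0.005, 0, 0, 0, 0, 0], [255, -0.005, 0, 0, 0, 0, 0], [255, -0.005, 0, 0, 0, 0, 0], [255, 0, 0, 0, 0, 0, 0]]]'

```text
clock: 37.43
position: [585.2, 223.6, 115.0]
ee_rot: [-0.014, 1.0, 0.001, 0.002]
contact_force: [-0.3, -0.2, 6.0]
gripper_width: 26.4
grasp_force: 59.4
```

Emit:
servo_tool --commands '[[[255, -0.002, 0, 0, 0, 0, 0], [255, -0.0015, 0, 0, 0, 0, 0], [255, 0, 0, 0, 0, 0, 0]]]'

```text
clock: 37.68
position: [588.1, 223.7, 115.0]
ee_rot: [-0.014, 1.0, 0.001, 0.001]
contact_force: [-0.7, 0.6, 6.8]
gripper_width: 26.6
grasp_force: 59.4
```

Emit:
servo_tool --commands '[[[255, -0.002, 0, 0, 0, 0, 0], [255, -0.001, 0, 0, 0, 0, 0], [255, 0, 0, 0, 0, 0, 0]]]'

```text
clock: 37.93
position: [590.2, 223.8, 115.0]
ee_rot: [-0.014, 1.0, 0.001, 0.001]
contact_force: [-3.7, 2.5, 7.6]
gripper_width: 26.7
grasp_force: 59.5
```

Emit:
servo_tool --commands '[[[255, 0.003, 0, 0, 0, 0, 0], [255, 0, 0, 0, 0, 0, 0], [120, 0, 0, 0, 0, 0, 0], [100, 0, 0, 0, 0, 0, 0], [100, 0, 0, 0, 0, 0, 0], [100, 0, 0, 0, 0, 0, 0], [100, 0, 0, -0.03, 0, 0, 0], [100, 0, 0, -0.035, 0, 0, 0], [100, 0, 0, -0.035, 0, 0, 0], [100, 0, 0, -0.035, 0, 0, 0]]]'

```text
clock: 38.77
position: [586.7, 222.6, 249.2]
ee_rot: [-0.014, 1.0, -0.0, -0.001]
contact_force: [1.1, 1.6, -0.9]
gripper_width: 52.0
grasp_force: 0.0
```

Emit:
servo_tool --commands '[[[100, 0.01, -0.03, 0, 0, 0, 0], [100, 0.01, -0.03, 0, 0, 0, 0], [100, 0.01, -0.03, 0, 0, 0, 0], [100, 0.01, -0.03, 0, 0, 0, 0], [100, 0.01, -0.03, 0, 0, 0, 0], [100, 0, 0, 0, 0, 0, 0], [100, 0, 0, 0, 0, 0, 0], [100, 0, 0, 0, 0, 0, 0]]]'

```text
clock: 39.43
position: [541.5, 71.5, 248.1]
ee_rot: [-0.014, 1.0, 0.0, 0.0]
contact_force: [0.1, 0.0, 0.9]
gripper_width: 52.1
grasp_force: 0.0
```

```bash
python3 - <<'E'
from h import *
d=snap("wrist","17");s=snap("side","17");s0=dict(np.load("pics/side0.npz"))
for c in("red","yellow","green"): print(c,[(b[:4]) for b in blobs(d,c,(100,40,520,260),smin=90,vmin=50,amin=50)])
# dark knob blob in the wrist view, right of the blue bay
g=cv2.cvtColor(d["frame"],cv2.COLOR_BGR2GRAY);m=cv2.inRange(g,0,38);m[:,:370]=0;m[:60]=0;m[260:]=0
for c in cv2.findContours(m,cv2.RETR_EXTERNAL,cv2.CHAIN_APPROX_NONE)[0]:
    if cv2.contourArea(c)>100:
        b=cv2.boundingRect(c);print("dark",b,onz(d,(b[0]+b[2]/2,b[1]+b[3]/2),125).round(1))
for P in((588,224,145),(588,224,105),(482,220,145)): print("knob proj",P,np.round(proj(d,P)))
# old cassette orange strips within the tray (side view, green) 
h=cv2.cvtColor(s["frame"],cv2.COLOR_BGR2HSV);o=cv2.inRange(h,(3,120,90),(14,255,255));n=cv2.connectedComponentsWithStats(o[290:360,175:260])
print([(r[0]+175,r[1]+290,r[2],r[3]) for r in n[2][1:] if r[4]>3])
E
```

```text
t 39.5 pos [541.7  72.  248. ] axes [[-1.0, -0.029, -0.0], [-0.029, 1.0, 0.0], [0.0, 0.0, -1.0]] w 51.8 F [ 1.2 -0.1  0.5]
t 39.5 pos [541.7  72.3 247.9] axes [[-1.0, -0.029, -0.0], [-0.029, 1.0, 0.0], [0.0, 0.0, -1.0]] w 51.9 F [ 0.1 -0.6 -1.1]
red [(265.0, 232.0, 10.0, 42.0), (255.6, 179.0, 52.4, 19.8), (459.0, 128.5, 11.0, 12.0), (258.5, 111.5, 11.0, 41.0), (253.0, 87.0, 20.0, 50.0)]
yellow [(327.0, 231.5, 9.0, 42.0), (328.0, 177.5, 53.0, 14.0), (327.5, 110.5, 9.0, 41.0), (327.0, 86.5, 50.0, 21.0)]
green [(446.8, 219.8, 9.2, 9.9)]
dark (424, 219, 77, 41) [589.6 209.6 125. ]
dark (531, 144, 16, 17) [502.5 262.5 125. ]
dark (453, 122, 49, 94) [518.9 210.8 125. ]
dark (370, 107, 51, 110) [514.5 136.1 125. ]
dark (603, 63, 37, 50) [447.1 317.  125. ]
knob proj (588, 224, 145) [488. 248.]
knob proj (588, 224, 105) [468. 230.]
knob proj (482, 220, 145) [510. 130.]
[(np.int32(175), np.int32(290), np.int32(27), np.int32(21)), (np.int32(212), np.int32(290), np.int32(48), np.int32(49)), (np.int32(175), np.int32(300), np.int32(6), np.int32(5)), (np.int32(202), np.int32(304), np.int32(6), np.
[... 476 characters left out ...]
 (np.int32(220), np.int32(318), np.int32(5), np.int32(4)), (np.int32(204), np.int32(320), np.int32(5), np.int32(5)), (np.int32(224), np.int32(320), np.int32(5), np.int32(5)), (np.int32(208), np.int32(323), np.int32(5), np.int32(5)), (np.int32(227), np.int32(323), np.int32(5), np.int32(5)), (np.int32(211), np.int32(326), np.int32(5), np.int32(5)), (np.int32(214), np.int32(329), np.int32(6), np.int32(5)), (np.int32(218), np.int32(332), np.int32(6), np.int32(5)), (np.int32(240), np.int32(337), np.int32(20), np.int32(23)), (np.int32(247), np.int32(346), np.int32(13), np.int32(14)), (np.int32(239), np.int32(348), np.int32(5), np.int32(5)), (np.int32(231), np.int32(357), np.int32(4), np.int32(3))]
```

```bash
python3 -c "
from bench import ticket
print(ticket.job_done())"
```

```text
the job is handed in; nothing more can be done
None
```

I handed the job in at about 40 s with the lever set to off first, the old blue-bay cassette laid flat in the tray, the yellow and red cassettes fitted (no blue one was on the bench), and the lever then moved to full speed; I viewed 16 pictures against the limit of 14, so the red fit and the final lever position were checked by measurement only.

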